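Change over the clamped milling pallet

TASK

Change over the milling pallet on the bench: release its clamp bar at the air valve (the lever only moves while its locking collar is held up; throw it right over, until the collar drops home), then clear the finished pieces off the pallet, the round flanges into the round dish and the link bars into the rectangular tray. Lay the raw blanks from the bench flat on the pallet, side by side and centred under the line of the clamp bar, and clamp them by throwing the lever back, again with the collar home. Leave the other things on the bench where they are.

Things in the scene. Friction and masses are not known exactly. Their poses are not given: they have to be found in the camera images.
- valve: The hand-lever air valve: grey valve block 76 x 46 mm, top 32 mm above the bench, on an aluminium foot 110 x 84 mm (8 mm thick), screwed to the bench, with an upright notched steel quadrant 32 mm wide (its top 50 mm from the lever's pivot). Origin: centre of the foot's underside on the bench. z up. The lever swings in the valve's x-z plane, about an axis along its y.
- lever_pivot (a point): The lever's pivot point on the valve, 40 mm above the bench; its axes are those of the valve.
- lever (a joint): Angle of the valve's lever, rad: 0 = clamped, the lever leans 0.35 rad from upright towards the valve's -x; 0.70 = released, it leans 0.35 rad towards the valve's +x. It is 112 mm long from pivot to top: a 13 mm steel rod with a black cap 22 mm in diameter (from 96 to 112 mm along it) above the locking collar. It is stiff (about 6 N at the collar) and stays where it is left. With the collar down it is locked at either end (play up to 0.06 rad); it cannot be flipped.
- collar (a joint): Lift of the locking collar along the lever, m: 0 = down (its cross pin sits in a notch of the quadrant), 0.014 = fully up. It must be held up at least 0.010 while the lever moves; a spring (2.5 N down, 6 N fully up) pulls it back. If let go half way the pin rests on the quadrant's tooth.
- collar_mid (a point): Centre of the locking collar's grip, a ribbed black cylinder round the lever, 34 mm in diameter and 24 mm long; when down it spans from 56 to 80 mm from the pivot along the lever (this point at 68 mm). The point moves with lever and collar; its z axis points up along the lever and its y is the lever's hinge axis.
- pallet: Steel milling pallet, 190 mm (its x) x 360 mm (its y) x 25 mm thick, screwed to the bench. Origin: centre of its underside on the bench. The clamp bar's shaft runs along y at x = +80 mm, 70 mm above the bench, between two cheeks at y = +-168 mm. Finished pieces lie on it in a row under the bar. Their number varies.
- bar_line (a point): Middle of the clamp bar's line on the pallet's top face (x = -15 mm, y = 0, 25 mm above the bench); axes as the pallet. The clamped bar, 20 mm wide and 324 mm long, lies along y straight above it.
- clamp_bar (a joint): Swing of the clamp bar, rad: 0 = down on the work, about 2.3 = swung up and back past upright, out of the way (its highest point then 165 mm above the bench). Air driven by the valve: always 3.3 times the lever's angle. Down, the bar is 22.5 mm above the pallet's face, its rubber strip lower: nothing can be lifted out then, and work 20 mm thick or less passes under it. It moves only with the lever.
- flange1: Finished round flange, aluminium disc 56 mm in diameter, 18 mm thick, with a bore and four bolt holes. Origin: centre of its underside. None if absent.
- flange2: Another flange like flange1.
- link1: Finished link bar, aluminium, 96 mm long (its x), 30 mm wide (its y), 18 mm thick, rounded ends with a bore in each. Origin: centre of its underside. None if absent.
- link2: Another link bar like link1.
- blank1: Raw blank, a plain solid aluminium bar 90 mm long (its x), 40 mm wide (its y), 20 mm thick, lying on the bench between robot and pallet. Origin: centre of its underside. None if absent. Two or three blanks are there.
- blank2: Another blank like blank1.
- blank3: Another blank like blank1.
- dish: Round steel parts dish for the flanges, 164 mm across at the foot, 176 mm at the rim, 45 mm high, wall 4 mm, floor 5 mm thick, fixed. Origin: centre of its underside.
- tray: Rectangular grey tray for the link bars, 140 mm (its x) x 200 mm (its y), 45 mm high, wall and floor 5 mm, fixed. Origin: centre of its underside. Dish and tray stand on the robot's left and may change places.
- spray_can: Bystander: upright spray can, 58 mm in diameter, 170 mm high. Origin: centre of its underside.
- screwdriver: Bystander: screwdriver with a blue handle, 180 mm long, lying on the bench along its x.
- brush: Bystander: brush with a wooden handle, 170 mm long, lying at the far left along its x.
- oil_jar: Bystander: small jar, 60 mm in diameter, 80 mm high, to the right. Origin: centre of its underside.

How it is judged:
By the outcome, as a careful person would: the job done as asked, in the order asked, and still so for the second after the job is handed in, with the robot touching nothing.
Of flange1, flange2, link1, link2 only 3 to 4 are there at a start; the rules pass over those that are not, and their reading is None.
Of blank1, blank2, blank3 only 2 to 3 are there at a start; the rules pass over those that are not, and their reading is None.
At some moment in a run one of flange1, flange2, link1, link2 may be knocked a few centimetres aside while the robot is not near it.
Once in a run the grip may slacken for a moment while it holds something.
It also fails if it takes over 210 s, if anything falls off the work surface, if the arm or the gripper's body presses on something with over 40 N, if the wrist force passes 120 N, or if a joint passes its speed limit or range.

ROBOT

A 6-joint arm with a two-finger parallel gripper is mounted at the origin on the work surface. World frame = base frame: x ahead of the robot, y to its left, z up, the work surface at z = 0. Lengths are in mm, angles in rad, forces in N, time in s.
With the tool pointing down it reaches from about 350 to 875 mm from the base axis. Payload 4.2 kg.
Tool frame: the origin (TCP) lies at the very end of the fingers, on their centre line; the grasp point (between the pads) lies 19 mm behind it; z points along the fingers, y is the direction in which the jaws open and shut (so a half turn about z gives the same grasp; the last joint's range is limited). The gripper opens to 85 mm and grips with 20 to 120 N. Pads are 22 mm wide; open, the fingers measure 114 mm over their backs; the gripper's body (76 mm by 85 mm) begins 54 mm behind the grasp point. The pads swing forward as they close: fully open they stand 13 mm farther back than shut.
Start: joints at [1.467, 0.385, 0.008, 0, -1.194, -0.259], TCP at [221.775, 584.307, 192.012] pointing down, gripper open.
Joint ranges: [-3.14, 3.14], [-1.21, 2.06], [-1.07, 1.41], [-3.16, 2.05], [-2.99, -0.16], [-3.1, 3.1]. Speed limits (rad/s): [2.79, 2.79, 3.14, 3.14, 3.14, 3.14].

INTERFACE

Orientations are given as a unit quaternion [x, y, z, w].
In Python, from bench import arm, optics, job gives the robot as it stands.
- The arm moves only by the tool send_rows, never from a script. Its argument "steps" is a list that holds one entry, the list of rows, each a list of 5 numbers: the shift along the tool's x, y, z in cm, then the turn about the tool's z in rad, then the opening, from 0 (shut) to 1 (fully open). A call has 1 to 10 rows; each row shifts and turns the pose as measured when the row begins, along the tool's axes as they then stand; what a row does not reach is not made up. A row lasts 1/12 s, in which the tool goes at most 41.7 mm and 7.16 degrees, less where a joint would pass 70% of its speed; a pose out of reach is approached as far as the arm can. A call with a gripper value outside its range is refused whole. The fingers move at their own pace and stop on an object; the grip force is fixed at half the most. Time passes only in rows, so rows that do not move let the fingers close. It gives the time, the measured TCP pose, the force and the opening at its end, in the units of the state.
- arm.read_state(): the state, without advancing time (a new reading comes with each control period).
- optics.get_image(name): name is "scene" or "top" or "wrist"; returns (picture, depth): 480x640x3 uint8, blue, green, red; 480x640 float32, mm along the optical axis (not along the pixel's ray), 0 where there is no reading.
- optics.get_calibration(name): a dict with "K" (3x3 intrinsics, pixels), "rvec" (rotation vector, rad) and "tvec" (3), from world to camera coordinates, as OpenCV has them; the wrist camera has in their place "hand_eye" (4x4, takes a point from camera to tool coordinates, whose origin is the TCP and whose axes are the flange's). Camera axes: x right, y down, z forward; pixel columns grow to the right and rows downward; lengths in mm; the calibration is good to about 2 mm. The wrist camera is an equidistant fisheye: a pixel r from the principal point sees the ray r / f radians off the axis. A picture is of the moment at which its call begins: read the wrist's pose just before it. get_calibration takes no time and is no camera call.
- job.job_done(): hands the job in, once; it reports no verdict.
The state is a dict: "clock": time; "joints": joint angles; "joint_vel": joint speeds; "joint_efforts": joint torques, N m; "position": TCP position; "ee_rot": TCP orientation; "contact_force": force on the tool from outside, world axes, zero at the start; "wrist_torque": the same for the moment, N m; "gripper_width": finger opening in mm.
Only numpy, scipy, OpenCV 4.12 (cv2) and the standard library are available. Lean on these libraries where they do the work, as an engineer would, in place of code of your own. Each camera call takes 0.05 s, during which the arm holds its last target. There are 200 camera calls.

## Working session

There is one attempt and no reset: what is moved stays moved. The work goes in short steps, Python scripts to look and compute and a tool call to move; the robot and the scene stay as the last step left them, time stands still between calls to the robot, and variables do not carry over. Pictures are saved under pics/ and viewed, about 12 in all and at most 16, crops included, and the job is handed in when it is done.

Besides the shell and the picture viewer there is one more tool, called as name(argument=value, ...), one argument or row to a line, values as JSON. send_rows: Moves the arm, as the interface text tells. Its arguments: {"type":"object","properties":{"steps":{"type":"array","items":{"type":"array","items":{"type":"array","items":{"type":"number"}}}}},"required":["steps"]}

```bash
ls; mkdir -p pics
cat > h.py <<'E'
import numpy as np, cv2
from scipy.spatial.transform import Rotation as R
from bench import arm, optics, job
def cam(n):
    c=optics.get_calibration(n); K=np.array(c["K"],float)
    Rm=cv2.Rodrigues(np.array(c["rvec"],float))[0]; t=np.array(c["tvec"],float).ravel()
    return K,Rm,t
def ray(n,u,v):
    K,Rm,t=cam(n); d=Rm.T@(np.linalg.inv(K)@np.array([u,v,1.])); return -Rm.T@t,d
def onz(n,u,v,z):
    o,d=ray(n,u,v); return o+d*(z-o[2])/d[2]
def pt(n,u,v,depth):
    K,Rm,t=cam(n); return Rm.T@(np.linalg.inv(K)@np.array([u,v,1.])*depth-t)
def proj(n,P):
    K,Rm,t=cam(n); q=K@(Rm@np.array(P,float)+t); return q[:2]/q[2]
def cloud(n,dep):
    K,Rm,t=cam(n); v,u=np.mgrid[:480,:640]; p=np.stack([u,v,np.ones_like(u)],-1)@np.linalg.inv(K).T*dep[...,None]
    return (p-t)@Rm
E
python3 - <<'E'
from h import *
print(arm.read_state())
for n in("scene","top","wrist"):
    print(n,optics.get_calibration(n)); im,d=optics.get_image(n); cv2.imwrite(f"pics/{n}0.png",im); np.save(n+"0.npy",d)
E
```

```text
pics
{'clock': 0.0, 'joints': array([ 1.46661250e+00,  3.85561779e-01,  6.60689657e-03, -4.76397563e-04,
       -1.19395955e+00, -2.58605650e-01]), 'joint_vel': array([ 0.00096878, -0.00062119,  0.00038607,  0.00203263, -0.00033162,
       -0.00052659]), 'joint_efforts': array([-1.38345647e-03, -3.92285514e+01,  1.88399917e+01,  4.18627292e+00,
       -4.62821452e-03, -4.43983623e-06]), 'position': array([221.55456542, 583.7038383 , 190.91444579]), 'ee_rot': array([ 9.83576602e-01, -1.80487941e-01, -1.39043262e-04,  1.07297629e-03]), 'contact_force': array([ 0.00775925, -0.62307576,  0.12524787]), 'wrist_torque': array([ 0.05679962, -0.05849767,  0.01850923]), 'gripper_width': 85.49027371539357}
scene {'K': array([[441.28381835,   0.        , 317.14189117],
       [  0.        , 441.28381835, 238.3840285 ],
       [  0.        ,   0.        ,   1.        ]]), 'rvec': array([ 1.80234001,  1.60096879, -0.69353957]), 'tvec': array([ -71.92865383, -301.25720244, 1686.33069772])}
top {'K': array([[455.07243778,   0.        , 322.92520155],
       [  0.        , 455.07243778, 242.69408085],
       [  0.        ,   0.        ,   1.        ]]), 'rvec': array([ 2.14595224, -2.20817205,  0.09983373]), 'tvec': array([  -5.89569155,  557.91203626, 1228.44003517])}
wrist {'K': array([[371.64829954,   0.        , 311.07604824],
       [  0.        , 371.64829954, 238.57505073],
       [  0.        ,   0.        ,   1.        ]]), 'hand_eye': array([[-9.72500048e-04, -9.64664261e-01, -2.63480393e-01,
         6.64008479e+01],
       [ 9.99999446e-01, -8.31984130e-04, -6.44883485e-04,
        -1.30116669e+00],
       [ 4.02884546e-04, -2.63480874e-01,  9.64664536e-01,
        -1.82375433e+02],
       [ 0.00000000e+00,  0.00000000e+00,  0.00000000e+00,
         1.00000000e+00]])}
```

View pics/top0.png

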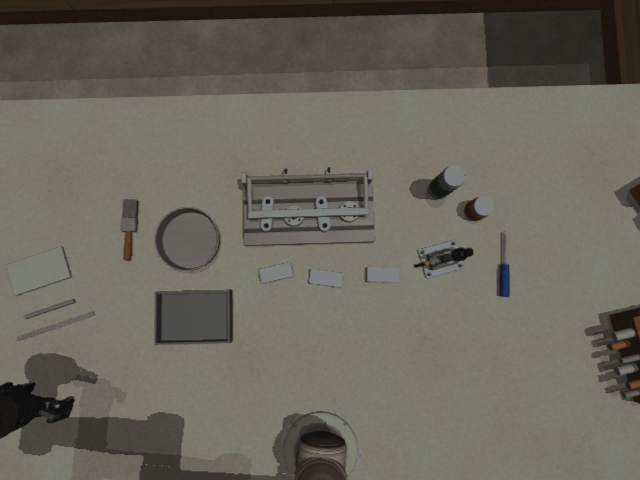

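View pics/scene0.png

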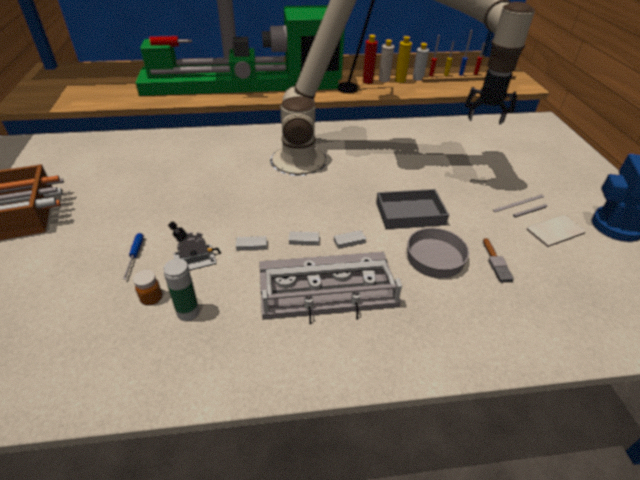

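Run:
```python
from h import *
im=cv2.imread("pics/top0.png")
a=cv2.resize(im[160:300,235:385],None,fx=4,fy=4,interpolation=cv2.INTER_CUBIC)
b=cv2.resize(im[225:295,405:485],None,fx=5,fy=5,interpolation=cv2.INTER_CUBIC)
cv2.imwrite("pics/cropA.png",a);
sc=cv2.imread("pics/scene0.png")
c=cv2.resize(sc[215:275,160:220],None,fx=5,fy=5,interpolation=cv2.INTER_CUBIC)
o=np.zeros((350,700,3),np.uint8); o[:350,:400]=b; o[:300,400:700]=c; cv2.imwrite("pics/cropB.png",o)
d=np.load("top0.npy");C=cloud("top",d)
for n,u,v in[("bench",320,400),("pallet",320,240),("blank",275,272),("blank",325,279),("blank",383,275),("cap",466,254),("link",266,225),("flange",294,215),("bar",310,212),("dish",188,240),("tray",195,315)]:
    print(n,d[v,u],C[v,u].round(1))
```

```text
bench 1243.0807 [129.   -1.6  -3.2]
pallet 1255.7968 [565.4 -14.   22.9]
blank 1248.1011 [480.8 111.9  22.6]
blank 1254.0043 [457.8 -24.7  15.2]
blank 1249.8485 [ 464.1 -184.2   20.6]
cap 1132.9183 [ 508.6 -376.6  142.7]
link 1240.459 [608.8 132.   41.6]
flange 1225.0928 [631.5  54.   59.4]
bar 1216.9863 [637.   10.5  68.2]
dish 1276.2968 [577.9 356.1   2. ]
tray 1254.937 [369.2 336.4   4.9]
```

View pics/cropA.png

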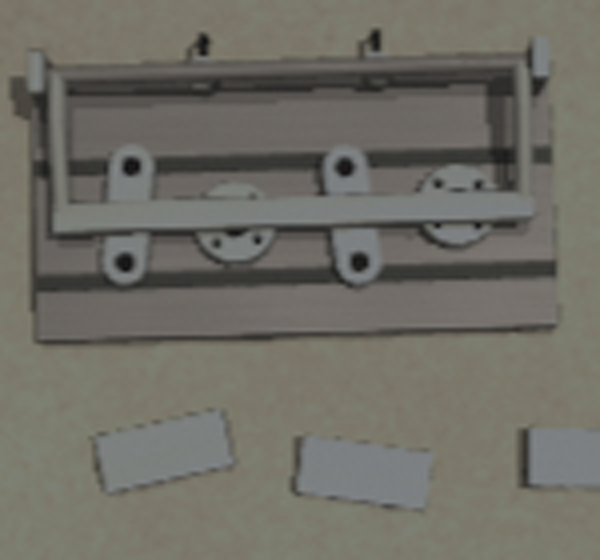

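View pics/cropB.png

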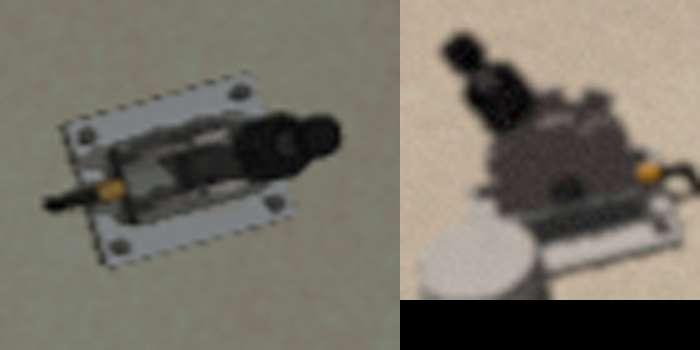

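Run:
```python
from h import *
def P(p,s,o,z,n="top"): return onz(n,(p[0]+.5)/s-.5+o[0],(p[1]+.5)/s-.5+o[1],z)
f=[P(p,5,(405,225),8) for p in[(63,125),(250,72),(292,213),(107,268)]]
f=np.array(f);print("foot",f.round(1)[:,:2].tolist(),f.mean(0).round(1))
print([np.linalg.norm(f[i]-f[(i+1)%4]).round(1) for i in range(4)])
ex=(f[0]+f[3]-f[1]-f[2])/2; yaw=np.arctan2(ex[1],ex[0]); print("valve yaw",yaw)
c=f.mean(0);c[2]=0
x=np.array([np.cos(yaw),np.sin(yaw),0]);
def along(l,L): th=-.35+l; return c+np.array([0,0,40])+L*(np.sin(th)*x+np.cos(th)*np.array([0,0,1]))
for L in(68,112): 
  q=along(0,L);pp=proj("top",q);ss=proj("scene",q);print(L,q.round(1),((pp-[405,225])*5).round(0),((ss-[160,215])*5+[400,0]).round(0))
a=P((36,342),4,(235,160),25);b=P((557,326),4,(235,160),25)
d=a-b;print("pallet edge",a,b,np.linalg.norm(d)); ey=d/np.linalg.norm(d);pex=np.array([ey[1],-ey[0],0]);pc=(a+b)/2+95*pex;print("pal c",pc,"yaw",np.arctan2(pex[1],pex[0]),"barline",pc-15*pex)
im=cv2.imread("pics/top0.png");hsv=cv2.cvtColor(im,cv2.COLOR_BGR2HSV)
for (u,v) in[(275,272),(325,279),(383,275)]:
  m=np.zeros((482,642),np.uint8);j=im.copy();cv2.floodFill(j,m,(u,v),0,(12,)*3,(12,)*3,8|cv2.FLOODFILL_FIXED_RANGE|cv2.FLOODFILL_MASK_ONLY|(255<<8))
  cs=cv2.findContours(m[1:-1,1:-1],0,1)[0];r=cv2.boxPoints(cv2.minAreaRect(max(cs,key=cv2.contourArea)))
  w=np.array([onz("top",*p,20) for p in r]);e=[w[(i+1)%4]-w[i] for i in range(2)];l=max(e,key=np.linalg.norm);print("blank",w.mean(0).round(1),[np.linalg.norm(k).round(1) for k in e],"yaw",np.arctan2(l[1],l[0]).round(3))
for n,p,z in[("link1",[(132,166),(125,261)],43),("link2",[(345,166),(359,261)],43),("fl1",[(235,222)],43),("fl2",[(458,205)],43)]:
  print(n,[P(q,4,(235,160),z).round(1).tolist() for q in p])
print(proj("top",(0,0,0)))
```

```text
foot [[532.2, -284.1], [558.9, -390.0], [479.6, -409.1], [452.1, -304.8]] [ 505.7 -347.     8. ]
[np.float64(109.2), np.float64(81.6), np.float64(107.9), np.float64(82.7)]
valve yaw 1.8231107363009125
68 [ 511.5 -369.6  103.9] [267. 145.] [502.  94.]
112 [ 515.3 -384.2  145.2] [321. 131.] [459.  42.]
pallet edge [557.00644463 196.46449434  25.        ] [ 557.83600097 -162.26173544   25.        ] 358.7271889613409
pal c [652.42096879  17.32106687  25.        ] yaw 0.0023125012747165774 barline [637.4210089   17.28637939  25.        ]
blank [480.6 110.5  20. ] [np.float64(85.8), np.float64(38.2)] yaw -1.38
blank [461.6 -28.1  20. ] [np.float64(38.5), np.float64(88.5)] yaw -1.735
blank [ 466.9 -185.8   20. ] [np.float64(85.3), np.float64(38.4)] yaw -1.599
link1 [[674.3, 126.2, 43.0], [609.0, 132.1, 43.0]]
link2 [[670.2, -19.4, 43.0], [604.5, -27.1, 43.0]]
fl1 [[633.7, 56.7, 43.0]]
fl2 [[641.1, -95.8, 43.0]]
[320.74115785 449.37115351]
```

send_rows(
  steps=[
    [[0, 0, -1, 0.12, 1], [0, 0, -1, 0.12, 1], [0, 0, -1, 0.12, 1], [0, 0, 0, 0.12, 1], [0, 0, 0, 0.12, 1], [0, 0, 0, 0.12, 1], [0, 0, 0, 0.12, 1], [0, 0, 0, 0.12, 1], [0, 0, 0, 0, 1]],
  ],
)

```text
clock: 0.9
position: [220.7, 581.5, 218.0]
ee_rot: [0.776, -0.63, 0.002, 0.005]
contact_force: [0.3, -0.2, 0.4]
gripper_width: 85.8
```

```bash
cat >> h.py <<'E'
def st():
    s=arm.read_state(); X=R.from_quat(s["ee_rot"]).as_matrix(); return s,np.array(s["position"]),X
def go(x,y,z,yaw=None):
    s,p,X=st(); psi=np.arctan2(X[1,0],X[0,0]); d=np.array([x,y,z])-p
    print("clk %.1f pos %s yaw %.3f w %.1f F %s tilt %.3f"%(s["clock"],p.round(1),psi,s["gripper_width"],s["contact_force"].round(1),np.arccos(-X[2,2])))
    if yaw is not None:
        t=-(yaw-psi); t=(t+np.pi/2)%np.pi-np.pi/2; print("turn %.3f"%t, "tool cm before turn",(X.T@d/10).round(2)," after",(R.from_rotvec([0,0,-t]).as_matrix()@X.T@d/10).round(2))
    else: print("tool cm",(X.T@d/10).round(2))
E
python3 -c "
from h import *
go(511.5,-369.6,200,-1.318)"
```

```text
clk 0.9 pos [220.7 581.5 218. ] yaw -1.364 w 85.8 F [ 0.3 -0.2  0.4] tilt 0.011
turn -0.046 tool cm before turn [99.04 -8.91  2.69]  after [99.34 -4.39  2.69]
```

send_rows(
  steps=[
    [[4, -0.35, 0, 0, 1], [4, -0.35, 0, 0, 1], [4, -0.35, 0, 0, 1], [4, -0.35, 0, 0, 1], [4, -0.35, 0, 0, 1], [4, -0.35, 0, 0, 1], [4, -0.35, 0, 0, 1], [4, -0.35, 0, 0, 1], [4, -0.35, 0, 0, 1], [4, -0.35, 0, 0, 1]],
  ],
)

```text
clock: 1.73
position: [343.3, 190.4, 217.0]
ee_rot: [0.791, -0.612, 0.003, 0.008]
contact_force: [1.6, -0.0, -0.1]
gripper_width: 85.4
```

send_rows(
  steps=[
    [[4, -0.35, 0, 0, 1], [4, -0.35, 0, 0, 1], [4, -0.35, 0, 0, 1], [4, -0.35, 0, 0, 1], [4, -0.35, 0, 0, 1], [4, -0.35, 0, 0, 1], [4, -0.35, 0, 0, 1], [4, -0.35, 0, 0, 1], [4, -0.35, 0, 0, 1], [0, 0, 0, 0, 1]],
  ],
)

```text
clock: 2.57
position: [469.8, -168.6, 223.3]
ee_rot: [0.801, -0.599, 0.005, 0.005]
contact_force: [-0.4, 0.1, -0.1]
gripper_width: 85.4
```

```bash
python3 -c "
from h import *
go(511.5,-369.6,200,-1.318)"
```

```text
clk 2.6 pos [ 469.8 -168.6  223.3] yaw -1.285 w 85.4 F [-0.4  0.1 -0.1] tilt 0.013
turn 0.033 tool cm before turn [20.43  1.66  2.61]  after [20.48  0.99  2.61]
```

send_rows(
  steps=[
    [[4, 0.33, 0, 0.033, 1], [4, 0.2, 0, 0, 1], [4, 0.2, 0, 0, 1], [4, 0.2, 0, 0, 1], [4, 0.2, 0, 0, 1], [0.4, 0, 0, 0, 1], [0, 0, 0, 0, 1]],
  ],
)

```text
clock: 3.15
position: [511.7, -375.3, 222.1]
ee_rot: [0.796, -0.605, 0.002, 0.005]
contact_force: [0.6, 0.5, 0.5]
gripper_width: 85.6
```

```bash
cat >> h.py <<'E'
def wcam():
    c=optics.get_calibration("wrist"); s,p,X=st(); H=np.array(c["hand_eye"]); im,d=optics.get_image("wrist")
    Rm=X@H[:3,:3]; o=X@H[:3,3]+p; return im,d,(np.array(c["K"]),Rm,o)
def wray(W,u,v):
    K,Rm,o=W; a=np.array([(u-K[0,2])/K[0,0],(v-K[1,2])/K[1,1]]); r=np.hypot(*a); d=np.array([*(a*np.sin(r)/max(r,1e-9)),np.cos(r)]); return o,Rm@d
def wonz(W,u,v,z):
    o,d=wray(W,u,v); return o+d*(z-o[2])/d[2]
def wproj(W,P):
    K,Rm,o=W; q=Rm.T@(np.array(P,float)-o); t=np.arctan2(np.hypot(q[0],q[1]),q[2]); n=np.hypot(q[0],q[1]); return np.array([K[0,2]+K[0,0]*t*q[0]/n,K[1,2]+K[1,1]*t*q[1]/n])
E
python3 -c "
from h import *
go(511.5,-369.6,200,-1.318)
im,d,W=wcam();cv2.imwrite('pics/w1.png',im);import pickle;pickle.dump(W,open('w1.pkl','wb'))
print(wproj(W,(511.5,-369.6,104)),wproj(W,(515.3,-384.2,145.2)))
"
```

```text
clk 3.1 pos [ 511.7 -375.3  222.1] yaw -1.300 w 85.6 F [0.6 0.5 0.5] tilt 0.011
turn 0.018 tool cm before turn [-0.57 -0.14  2.2 ]  after [-0.58 -0.13  2.2 ]
[309.75311278 226.90085642] [310.11360363 219.24297712]
```

View pics/w1.png

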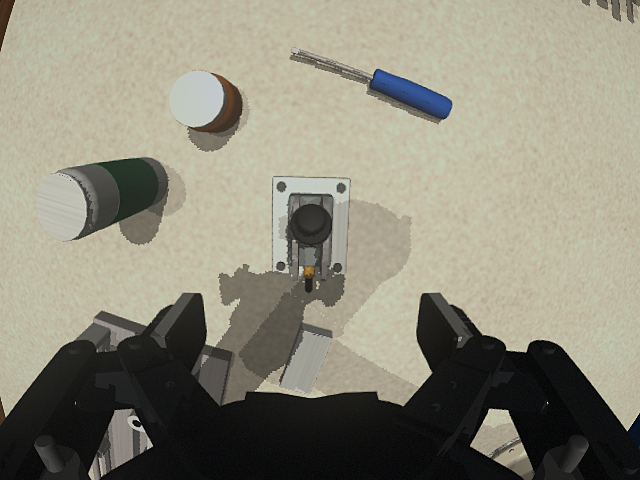

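send_rows(
  steps=[
    [[-0.55, -0.14, 0, 0.018, 1], [0, 0, 3, 0, 1], [0, 0, 3, 0, 1], [0, 0, 3, 0, 1], [0, 0, 2.5, 0, 1], [0, 0, 1.5, 0, 1], [0, 0, 0, 0, 1]],
  ],
)

```text
clock: 3.78
position: [512.7, -358.6, 93.1]
ee_rot: [0.795, -0.607, 0.006, 0.003]
contact_force: [-0.7, 0.5, 0.1]
gripper_width: 85.9
```

```bash
python3 -c "
from h import *
go(511.5,-369.6,87,-1.318)"
```

```text
clk 3.8 pos [ 512.7 -358.6   93.1] yaw -1.305 w 85.9 F [-0.7  0.5  0.1] tilt 0.014
turn 0.013 tool cm before turn [1.02 0.4  0.62]  after [1.03 0.39 0.62]
```

send_rows(
  steps=[
    [[1.0, 0.39, 0.3, 0.013, 1], [0, 0, 0.3, 0, 1], [0, 0, 0, 0, 1]],
  ],
)

```text
clock: 4.03
position: [512.9, -366.7, 90.0]
ee_rot: [0.792, -0.61, 0.008, 0.003]
contact_force: [-0.2, -0.2, -0.8]
gripper_width: 85.1
```

```bash
python3 -c "
from h import *
go(511.5,-369.6,87,-1.318)"
```

```text
clk 4.0 pos [ 512.9 -366.7   90. ] yaw -1.313 w 85.1 F [-0.2 -0.2 -0.8] tilt 0.016
turn 0.005 tool cm before turn [0.24 0.21 0.31]  after [0.24 0.21 0.31]
```

send_rows(
  steps=[
    [[0.25, 0.2, 0.2, 0, 1], [0, 0, 0, 0, 0], [0, 0, 0, 0, 0], [0, 0, 0, 0, 0], [0, 0, 0, 0, 0], [0, 0, 0, 0, 0], [0, 0, 0, 0, 0], [0, 0, 0, 0, 0], [0, 0, 0, 0, 0], [0, 0, 0, 0, 0]],
  ],
)

```text
clock: 4.87
position: [510.7, -371.7, 93.6]
ee_rot: [0.792, -0.61, 0.01, 0.003]
contact_force: [-0.4, -0.0, 1.1]
gripper_width: 15.6
```

```bash
python3 -c "
from h import *
go(511.5,-369.6,87,-1.318)"
```

```text
clk 4.9 pos [ 510.7 -371.7   93.6] yaw -1.313 w 15.6 F [-0.4 -0.   1.1] tilt 0.020
turn 0.005 tool cm before turn [-0.19 -0.12  0.66]  after [-0.19 -0.12  0.66]
```

```bash
python3 -c "
from h import *
go(511.5,-369.6,87,-1.318)
im,d,W=wcam();cv2.imwrite('pics/w2.png',im[120:480,140:500])
go(511.5,-369.6,87,-1.318)
"
```

```text
clk 4.9 pos [ 510.7 -371.7   93.6] yaw -1.313 w 15.6 F [-0.4 -0.   1.1] tilt 0.020
turn 0.005 tool cm before turn [-0.19 -0.12  0.66]  after [-0.19 -0.12  0.66]
clk 4.9 pos [ 510.7 -371.7   93.6] yaw -1.313 w 15.4 F [-0.8 -0.   1. ] tilt 0.020
turn 0.005 tool cm before turn [-0.19 -0.12  0.66]  after [-0.19 -0.12  0.66]
```

View pics/w2.png

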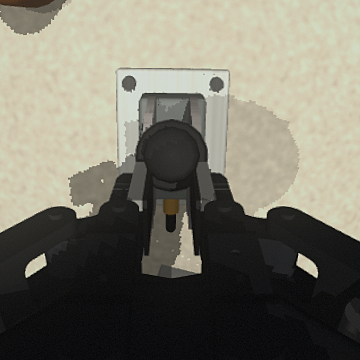

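send_rows(
  steps=[
    [[0, 0, 0, 0, 0]],
  ],
)

```text
clock: 5.0
position: [510.7, -371.7, 93.6]
ee_rot: [0.792, -0.61, 0.009, 0.004]
contact_force: [-0.7, -1.4, 0.4]
gripper_width: 15.8
```

```bash
python3 -c "
from h import *
go(511.5,-369.6,87,-1.318)
im,d,W=wcam()
s,p,X=st()
for n,P in [('tcp',p),('grasp',p-19*X[:,2]),('collar',(511.5,-369.6,104)),('coltop',(512.6,-373.6,115)),('cap',(515.3,-384.2,145.2))]: print(n,wproj(W,P)-[140,120])
K,Rm,o=W
v,u=np.mgrid[:480,:640];a=np.stack([(u-K[0,2])/K[0,0],(v-K[1,2])/K[1,1]],-1);r=np.linalg.norm(a,axis=-1);D=np.stack([a[...,0]*np.tan(r)/r,a[...,1]*np.tan(r)/r,np.ones_like(r)],-1)*d[...,None]
C=D@Rm.T+o
T=(C-p)@X
for v,u in[(150,170),(185,150),(185,205),(175,148),(160,140),(160,200),(200,150),(200,200),(130,170)]:
  print((u,v),C[v+120,u+140].round(0),'tool',T[v+120,u+140].round(0))
"
```

```text
clk 5.0 pos [ 510.7 -371.7   93.6] yaw -1.313 w 15.8 F [-0.7 -1.4  0.4] tilt 0.020
turn 0.005 tool cm before turn [-0.19 -0.12  0.66]  after [-0.19 -0.12  0.66]
tcp [172.34007803 147.40098127]
grasp [172.46271753 160.96276736]
collar [169.75640924 157.47652849]
coltop [169.42404564 157.26840469]
cap [168.79035846 157.637506  ]
(170, 150) [ 516. -388.  146.] tool [ 18.  -1. -52.]
(150, 185) [ 520. -374.  150.] tool [  5.  -9. -57.]
(205, 185) [ 502. -383.  159.] tool [ 10.  11. -66.]
(148, 175) [ 521. -378.  152.] tool [ 10.  -9. -58.]
(140, 160) [ 526. -369.  116.] tool [  2. -15. -22.]
(200, 160) [ 499. -376.  116.] tool [  2.  13. -23.]
(150, 200) [ 518. -368.  151.] tool [ -1.  -9. -58.]
(200, 200) [ 504. -381.  169.] tool [  9.   9. -76.]
(170, 130) [ 517. -394.  141.] tool [ 24.  -1. -47.]
```

```bash
python3 -c "
from h import *
im,d,W=wcam()
c=im[215:365,235:385].astype(float); c=255*(c/255)**0.5
a=cv2.resize(c.astype(np.uint8),None,fx=4,fy=4,interpolation=cv2.INTER_CUBIC)
cv2.imwrite('pics/w3.png',a)
print(np.round(d[215:365:10,235:385:10]).astype(int))
"
```

```text
[[280 283 281 273 273 259 260 260 260 261 259 274 272 273 280]
 [282 284 283 276 275 251 235 251 249 251 228 250 273 275 282]
 [285 285 286 275 277 209 235 252 252 251 208 253 277 276 285]
 [288 287 287 280 278 206 172 173 172 171 207 255 280 278 287]
 [290 289 289 281 279 172 140 139 140 141 172 281 281 281 290]
 [291 291 291 283 283 141 140 140 140 139 140 172 283 284 290]
 [293 293 293 285 174 140 139 139 140 139 139 171 284 286 293]
 [295 295 296 287 144 140 139 139 138 139 140 145 287 294 295]
 [295 297 298 144 136 136 139 138 138 138   0 136 146 296 298]
 [299 299 136 135 128 128 170 170 169 170 127 128 136 135 298]
 [302 303 128 128 119 120 254 267 267 267 120 119 128 127 303]
 [304 111 107 108 110 117 257 275 274 305 119 110 110 108 111]
 [114 105 105 105 106 117 305 306 279 306 119 105 105 105 105]
 [100  98  99 100 100 118 310 308 283 309 120  99  99  99  99]
 [ 85  86  87  86  89 121 311 310 311 310 120  98  87  87  86]]
```

View pics/w3.png

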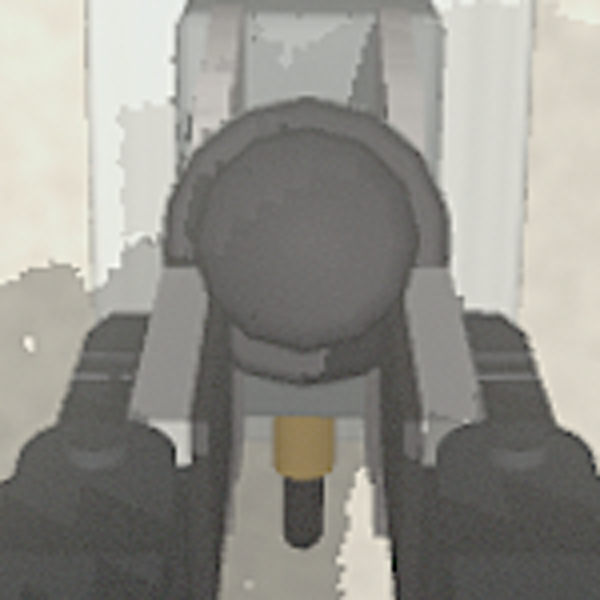

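```bash
python3 -c "
from h import *
import pickle
c=optics.get_calibration('wrist');H=np.array(c['hand_eye']);K=np.array(c['K']);W=(K,H[:3,:3],H[:3,3])
for z in(0,-13,-30,-45,-60): print(z,wproj(W,(11,-43,z)).round(),wproj(W,(-11,-43,z)).round(),wproj(W,(11,-8,z)).round(), ((wproj(W,(11,-8,z))-[235,215])*4).round())
"
```

```text
0 [230. 247.] [233. 286.] [297. 247.] [247. 129.]
-13 [224. 255.] [228. 296.] [296. 255.] [243. 160.]
-30 [216. 266.] [220. 311.] [294. 267.] [237. 208.]
-45 [207. 279.] [212. 326.] [293. 280.] [230. 258.]
-60 [197. 293.] [204. 344.] [291. 295.] [223. 320.]
```

```bash
python3 -c "
from h import *
for z in (191,204,233,250): print(z,proj('scene',(221.5,583.7,z)).round(1))
X=R.from_quat([.98358,-.18049,0,.001]).as_matrix()
for z in (-13,-57): print([proj('scene',X@np.array([0,s*50,z])+[221.5,583.7,191]).round(1) for s in(1,-1)])
a=cv2.imread('pics/scene0.png')[70:140,450:540];cv2.imwrite('pics/s1.png',cv2.resize(a,None,fx=6,fy=6,interpolation=cv2.INTER_CUBIC))
"
```

```text
191 [480.2 136.3]
204 [481.2 132.7]
233 [483.6 124.6]
250 [485.1 119.8]
[array([465.6, 130.7]), array([497. , 134.8])]
[array([469. , 118.4]), array([501.1, 122.4])]
```

View pics/s1.png

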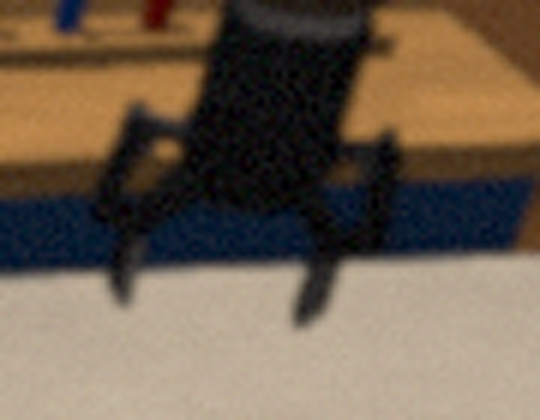

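send_rows(
  steps=[
    [[0, 0, 0, 0, 1], [0, 0, 0, 0, 1], [0, 0, 0, 0, 1], [0, 0, 0, 0, 1], [0, 0, 0, 0, 1], [0, 0, 0, 0, 1], [0, 0, 0, 0, 1], [0, 0, 0, 0, 1]],
  ],
)

```text
clock: 5.77
position: [511.7, -371.6, 93.4]
ee_rot: [0.792, -0.61, 0.01, 0.003]
contact_force: [-0.3, 0.9, -0.0]
gripper_width: 85.2
```

send_rows(
  steps=[
    [[0, 0, 1.5, 0, 1], [0, 0, 1.5, 0, 1], [0, 0, 1, 0, 1], [0, 0, 0, 0, 1]],
  ],
)

```text
clock: 6.1
position: [513.5, -372.9, 53.7]
ee_rot: [0.792, -0.61, 0.012, 0.003]
contact_force: [-0.3, 0.2, -0.9]
gripper_width: 85.3
```

```bash
python3 -c "
from h import *
go(511.5,-369.6,46,-1.318)
im,d,W=wcam(); s,p,X=st()
K,Rm,o=W
v,u=np.mgrid[:480,:640];a=np.stack([(u-K[0,2])/K[0,0],(v-K[1,2])/K[1,1]],-1);r=np.linalg.norm(a,axis=-1);D=np.stack([a[...,0]*np.tan(r)/r,a[...,1]*np.tan(r)/r,np.ones_like(r)],-1)*d[...,None]
T=(D@Rm.T+o-p)@X
for sg in(-1,1):
  m=(abs(T[...,0]-5)<9)&(sg*T[...,1]>36)&(sg*T[...,1]<60)&(T[...,2]<-30)&(d>0); z=T[...,2][m]; print(m.sum(),np.percentile(z,[50,90,99,100]),T[m][z.argmax()])
"
```

```text
clk 6.1 pos [ 513.5 -372.9   53.7] yaw -1.313 w 85.3 F [-0.3  0.2 -0.9] tilt 0.025
turn 0.005 tool cm before turn [-0.38  0.11  0.76]  after [-0.38  0.11  0.76]
9068 [-105.87574883  -70.4959451   -55.76610043  -51.52459407] [ -3.65915906 -43.47606034 -51.52459407]
9511 [-106.83348143  -71.21818369  -55.86684376  -51.14744215] [ -3.07712792  42.86344024 -51.14744215]
```

send_rows(
  steps=[
    [[-0.3, 0.1, 0.6, 0, 1], [0, 0, 0, 0, 0], [0, 0, 0, 0, 0], [0, 0, 0, 0, 0], [0, 0, 0, 0, 0], [0, 0, 0, 0, 0], [0, 0, 0, 0, 0], [0, 0, 0, 0, 0], [0, 0, 0, 0, 0]],
  ],
)

```text
clock: 6.9
position: [511.3, -371.8, 51.3]
ee_rot: [0.792, -0.61, 0.013, 0.003]
contact_force: [0.5, 0.1, -0.4]
gripper_width: 32.4
```

```bash
python3 -c "
from h import *
go(511.5,-369.6,46,-1.318)
print(st()[2].round(3))
"
```

```text
clk 6.9 pos [ 511.3 -371.8   51.3] yaw -1.313 w 32.4 F [ 0.5  0.1 -0.4] tilt 0.028
turn 0.005 tool cm before turn [-0.22 -0.07  0.53]  after [-0.22 -0.07  0.53]
[[ 0.255 -0.967  0.017]
 [-0.967 -0.256 -0.022]
 [ 0.025 -0.011 -1.   ]]
```

send_rows(
  steps=[
    [[0.25, 0, -0.7, 0, 0], [0.25, 0, -0.7, 0, 0], [0, 0, 0, 0, 0]],
  ],
)

```text
clock: 7.15
position: [512.4, -376.0, 63.9]
ee_rot: [0.792, -0.61, 0.012, 0.003]
contact_force: [0.9, 0.6, -6.5]
gripper_width: 32.2
```

```bash
python3 -c "
from h import *
go(511.3,-371.8,51.3,-1.318)
"
```

```text
clk 7.2 pos [ 512.4 -376.    63.9] yaw -1.313 w 32.2 F [ 0.9  0.6 -6.5] tilt 0.026
turn 0.005 tool cm before turn [-0.46  0.01  1.25]  after [-0.46  0.01  1.25]
```

send_rows(
  steps=[
    [[-0.75, 0, -0.27, 0, 0], [-0.75, 0, -0.2, 0, 0], [-0.75, 0, -0.15, 0, 0], [-0.75, 0, -0.08, 0, 0]],
  ],
)

```text
clock: 7.48
position: [507.1, -354.8, 69.6]
ee_rot: [0.792, -0.61, 0.018, 0.006]
contact_force: [2.3, -6.5, -7.6]
gripper_width: 32.1
```

```bash
python3 -c "
from h import *
go(512.4,-376,63.9,-1.318)
"
```

```text
clk 7.5 pos [ 507.1 -354.8   69.6] yaw -1.312 w 32.1 F [ 2.3 -6.5 -7.6] tilt 0.039
turn 0.006 tool cm before turn [2.17 0.04 0.65]  after [2.17 0.02 0.65]
```

send_rows(
  steps=[
    [[-0.75, 0, -0.06, 0, 0], [-0.75, 0, 0, 0, 0], [-0.75, 0, 0.05, 0, 0], [-0.75, 0, 0.1, 0, 0]],
  ],
)

```text
clock: 7.82
position: [500.8, -331.1, 68.0]
ee_rot: [0.793, -0.608, 0.023, 0.009]
contact_force: [3.0, 2.9, -6.2]
gripper_width: 28.9
```

```bash
python3 -c "
from h import *
go(512.4,-376,63.9,-1.318)
"
```

```text
clk 7.8 pos [ 500.8 -331.1   68. ] yaw -1.309 w 28.9 F [ 3.   2.9 -6.2] tilt 0.049
turn 0.009 tool cm before turn [4.61 0.05 0.63]  after [4.61 0.01 0.63]
```

```bash
cat >> h.py <<'E'
def wcloud():
    im,d,W=wcam(); s,p,X=st(); K,Rm,o=W
    v,u=np.mgrid[:480,:640];a=np.stack([(u-K[0,2])/K[0,0],(v-K[1,2])/K[1,1]],-1);r=np.linalg.norm(a,axis=-1)+1e-9
    D=np.stack([a[...,0]*np.tan(r)/r,a[...,1]*np.tan(r)/r,np.ones_like(r)],-1)*d[...,None]
    C=D@Rm.T+o; C[d<=0]=np.nan; return im,C,(C-p)@X
VC=np.array([505.7,-347.,40.]); VX=np.array([np.cos(1.823),np.sin(1.823),0])
def lever(show=None):
    im,C,T=wcloud(); q=C-VC; vx=q@VX; vy=q@np.array([-VX[1],VX[0],0]); r=np.hypot(vx,q[...,2])
    m=(abs(vy)<8)&(r>100)&(r<117)&(abs(vx)<65); print("cap n",m.sum(),"angle %.3f"%(np.arctan2(np.median(vx[m]),np.median(q[...,2][m]))+.35),"r",np.median(r[m]).round(1))
    m=(abs(vy)<18)&(r>75)&(r<98)&(abs(vy)>12);print("collar top n",m.sum(),np.percentile(r[m],[50,90]).round(1) if m.sum() else "")
    if show: cv2.imwrite(show,im[150:450,170:470])
E
python3 -c "
from h import *
lever('pics/w4.png')"
```

```text
cap n 3621 angle 0.377 r 112.2
collar top n 2611 [93.1 95.3]
```

View pics/w4.png

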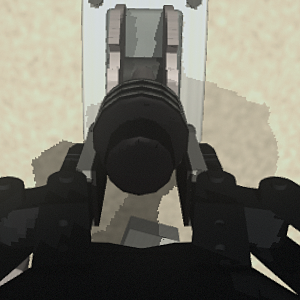

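send_rows(
  steps=[
    [[0, 0, 0, 0, 1], [0, 0, 0, 0, 1], [0, 0, 0, 0, 1], [0, 0, 0, 0, 1], [0, 0, 0, 0, 1], [0, 0, 0, 0, 1]],
  ],
)

```text
clock: 8.37
position: [501.6, -328.4, 71.4]
ee_rot: [0.794, -0.608, 0.023, 0.008]
contact_force: [0.5, 0.1, 0.3]
gripper_width: 85.8
```

```bash
cat >> h.py <<'E'
def gg(x,y,z,yaw=None,b=59):
    "go so that the true pad centre (b behind the reported TCP) is at x,y,z"
    s,p,X=st(); print("pad centre",(p-b*X[:,2]).round(1)); t=np.array([x,y,z])+b*X[:,2]; go(*t,yaw)
def leverpt(l,r): th=l-.35; return VC+r*(np.sin(th)*VX+np.cos(th)*np.array([0,0,1]))
E
python3 -c "
from h import *
lever('pics/w5.png')
print(st()[2].round(3))
g=leverpt(.37,81);print(g);gg(*g,-1.318)"
```

```text
cap n 3527 angle 0.317 r 112.3
collar top n 2139 [89.1 93.5]
[[ 0.259 -0.965  0.028]
 [-0.965 -0.26  -0.041]
 [ 0.047 -0.016 -0.999]]
[ 505.29577454 -345.43135349  120.98380054]
pad centre [ 500.  -326.1  130.3]
clk 8.4 pos [ 501.6 -328.5   71.4] yaw -1.308 w 85.1 F [ 0.  -0.2 -1. ] tilt 0.050
turn 0.010 tool cm before turn [1.96 0.01 1.03]  after [ 1.96 -0.01  1.03]
```

send_rows(
  steps=[
    [[1.2, 0, 0, 0.01, 1], [1.2, 0, 0, 0, 1], [0, 0, 0.6, 0, 1], [0, 0, 0.6, 0, 1], [0, 0, 0, 0, 1]],
  ],
)

```text
clock: 8.83
position: [509.0, -355.6, 60.0]
ee_rot: [0.79, -0.613, 0.024, 0.007]
contact_force: [-0.3, 0.5, -0.7]
gripper_width: 85.7
```

```bash
python3 -c "
from h import *
lever()
g=leverpt(.317,79);print(g);gg(*g,-1.318)"
```

```text
cap n 3220 angle 0.285 r 112.2
collar top n 1947 [89.  91.4]
[ 506.35042886 -349.52406904  118.9569884 ]
pad centre [ 507.4 -353.   119.2]
clk 8.9 pos [ 509.1 -355.5   60.3] yaw -1.320 w 85.2 F [0.2 0.4 0.2] tilt 0.051
turn -0.002 tool cm before turn [-0.36  0.01  0.01]  after [-0.36  0.01  0.01]
```

send_rows(
  steps=[
    [[0, 0, 0, 0, 0], [0, 0, 0, 0, 0], [0, 0, 0, 0, 0], [0, 0, 0, 0, 0], [0, 0, 0, 0, 0], [0, 0, 0, 0, 0], [0, 0, 0, 0, 0], [0, 0, 0, 0, 0]],
  ],
)

```text
clock: 9.55
position: [507.4, -355.1, 60.1]
ee_rot: [0.79, -0.612, 0.023, 0.009]
contact_force: [1.0, -1.8, -0.2]
gripper_width: 32.6
```

send_rows(
  steps=[
    [[0, 0, -0.5, 0, 0], [0, 0, 0, 0, 0]],
  ],
)

```text
clock: 9.72
position: [507.3, -354.9, 63.9]
ee_rot: [0.79, -0.612, 0.023, 0.009]
contact_force: [2.0, -3.5, -5.8]
gripper_width: 32.7
```

```bash
python3 -c "
from h import *
lever()
g=leverpt(.7,85);print(g);gg(*g,-1.318)"
```

```text
cap n 3447 angle 0.298 r 112.2
collar top n 2717 [92.3 94.9]
[ 498.42687194 -318.77573373  119.84668059]
pad centre [ 505.8 -352.4  122.2]
clk 9.8 pos [ 507.3 -354.9   63.3] yaw -1.319 w 32.0 F [ 1.9 -3.7 -6.6] tilt 0.048
turn -0.001 tool cm before turn [-3.45 -0.13  0.08]  after [-3.45 -0.13  0.08]
```

send_rows(
  steps=[
    [[-0.5, 0, -0.03, 0, 0], [-0.5, 0, -0.03, 0, 0], [-0.5, 0, 0, 0, 0], [-0.5, 0, 0.03, 0, 0]],
  ],
)

```text
clock: 10.1
position: [504.4, -342.7, 63.0]
ee_rot: [0.791, -0.611, 0.028, 0.012]
contact_force: [1.8, -7.3, -5.6]
gripper_width: 32.5
```

```bash
python3 -c "
from h import *
lever()
g=leverpt(.7,85);print(g);gg(*g,-1.318)"
```

```text
cap n 3423 angle 0.419 r 111.9
collar top n 2720 [91.4 95. ]
[ 498.42687194 -318.77573373  119.84668059]
pad centre [ 502.4 -338.7  121.7]
clk 10.2 pos [ 504.2 -341.7   62.8] yaw -1.317 w 32.4 F [ 1.  -6.6 -4.5] tilt 0.060
turn 0.001 tool cm before turn [-2.04 -0.11  0.07]  after [-2.04 -0.11  0.07]
```

send_rows(
  steps=[
    [[-0.8, 0, -0.1, 0, 0], [-0.8, 0, 0.05, 0, 0], [-0.8, 0, 0.1, 0, 0], [-0.6, 0, 0.15, 0, 0]],
  ],
)

```text
clock: 10.48
position: [499.3, -320.7, 60.7]
ee_rot: [0.791, -0.61, 0.034, 0.014]
contact_force: [-0.2, -21.1, -0.2]
gripper_width: 32.2
```

```bash
python3 -c "
from h import *
lever()
g=leverpt(.7,85);print(g);gg(*g,-1.318)"
```

```text
cap n 3171 angle 0.624 r 111.4
collar top n 2656 [91.9 95.1]
[ 498.42687194 -318.77573373  119.84668059]
pad centre [ 497.1 -317.3  120. ]
clk 10.5 pos [ 499.2 -321.2   61.2] yaw -1.313 w 32.3 F [  1.  -11.6  -6.4] tilt 0.075
turn 0.005 tool cm before turn [ 0.17 -0.1   0.03]  after [ 0.17 -0.1   0.03]
```

send_rows(
  steps=[
    [[0.22, 0, 0.65, 0, 0], [0.22, 0, 0.65, 0, 0], [0, 0, 0, 0, 1], [0, 0, 0, 0, 1], [0, 0, 0, 0, 1], [0, 0, 0, 0, 1], [0, 0, 0, 0, 1], [0, 0, 0, 0, 1]],
  ],
)

```text
clock: 11.2
position: [501.9, -325.8, 49.6]
ee_rot: [0.792, -0.61, 0.035, 0.014]
contact_force: [-0.2, -0.1, -0.8]
gripper_width: 85.6
```

```bash
python3 -c "
from h import *
lever()
go(400,-200,200,-1.571)
print(st()[2].round(3))"
```

```text
cap n 2344 angle 0.597 r 108.6
collar top n 1731 [80.1 92.1]
clk 11.2 pos [ 502.  -325.9   49.6] yaw -1.313 w 85.3 F [ 0.  -0.5  1. ] tilt 0.076
turn 0.258 tool cm before turn [-13.63   6.32 -16.21]  after [-11.57   9.59 -16.21]
[[ 0.254 -0.966  0.039]
 [-0.964 -0.256 -0.066]
 [ 0.073 -0.021 -0.997]]
```

send_rows(
  steps=[
    [[0, 0, -3, 0, 1], [0, 0, -4, 0, 1], [0, 0, -4, 0, 1], [0, 0, -4, 0, 1], [-3, 2, 0, 0.1, 1], [-3, 2, 0, 0.1, 1], [-4, 2, 0, 0.06, 1], [-4, 2, 0, 0, 1], [-3, 2, 0, 0, 1], [0, 0, 0, 0, 1]],
  ],
)

```text
clock: 12.08
position: [384.7, -158.1, 193.4]
ee_rot: [-0.699, 0.714, -0.04, -0.006]
contact_force: [0.5, 0.2, -0.3]
gripper_width: 85.1
```

```bash
python3 -c "
from h import *
go(400,-200,200,-1.571)
im,d=optics.get_image('top');np.save('top1.npy',d);cv2.imwrite('pics/top1.png',im)
s,ds=optics.get_image('scene')
o=np.zeros((600,800,3),np.uint8);o[:480,:800]=cv2.resize(im[160:280,235:435],None,fx=4,fy=4,interpolation=cv2.INTER_CUBIC)
o[300:600,500:800]=cv2.resize(s[215:275,160:220],None,fx=5,fy=5,interpolation=cv2.INTER_CUBIC)
o[480:600,0:400]=cv2.resize(s[240:330,250:410],None,fx=2.5,fy=2.5)[:120,:400]
o[330:600,230:500]=cv2.resize(im[232:286,412:466],None,fx=5,fy=5,interpolation=cv2.INTER_CUBIC)
cv2.imwrite('pics/c5.png',o)"
```

```text
clk 12.1 pos [ 384.7 -158.1  193.4] yaw -1.593 w 85.1 F [ 0.5  0.2 -0.3] tilt 0.081
turn -0.022 tool cm before turn [ 4.19 -1.64 -0.31]  after [ 4.23 -1.55 -0.31]
```

View pics/c5.png

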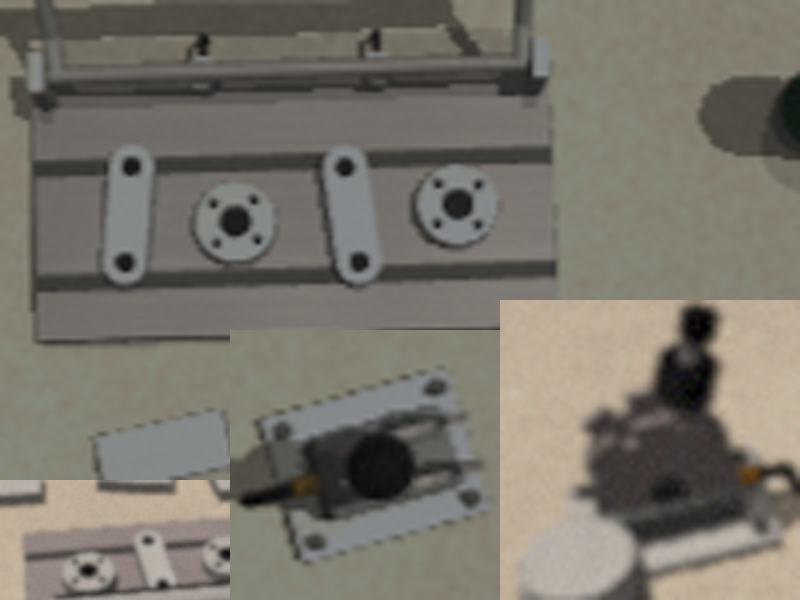

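```bash
python3 -c "
from h import *
print('seen top 442,259; scene cap (198,%d) collar (197.4,230)'%(215+(325-300)//5+0))
for l in(.55,.6,.65,.7):
  print(l,[proj('top',leverpt(l,r)).round(1) for r in(68,82,104)],[proj('scene',leverpt(l,r)).round(1) for r in(68,82,104)])
C=cloud('top',np.load('top1.npy'));q=C-VC;vx=q@VX;vy=q@np.array([-VX[1],VX[0],0]);m=(abs(vy)<10)&(q[...,2]>90)&(abs(vx)<70);print(m.sum(),np.median(vx[m]),np.median(vy[m]),np.median(q[...,2][m]))
"
```

```text
seen top 442,259; scene cap (198,220) collar (197.4,230)
0.55 [array([445.1, 257.8]), array([445.5, 257.8]), array([446.2, 257.8])] [array([193.9, 229.9]), array([194.1, 225.9]), array([194.4, 219.4])]
0.6 [array([443.8, 258.2]), array([443.9, 258.3]), array([444.1, 258.4])] [array([195.2, 229.9]), array([195.7, 225.8]), array([196.4, 219.3])]
0.65 [array([442.5, 258.6]), array([442.3, 258.7]), array([442.1, 259. ])] [array([196.5, 229.9]), array([197.2, 225.8]), array([198.3, 219.3])]
0.7 [array([441.2, 258.9]), array([440.7, 259.2]), array([440. , 259.6])] [array([197.7, 229.9]), array([198.7, 225.8]), array([200.3, 219.4])]
61 37.23784982618428 -0.5579168522030554 105.44962767403251
```

```bash
cat >> h.py <<'E'
def tp(x,y,z,w,yaw=None):
    "true tip, once closed to width w, at x,y,z"
    b=38.4+76-np.sqrt(76**2-(w/2)**2); s,p,X=st(); t=np.array([x,y,z])+b*X[:,2]; print("tip now",(p-b*X[:,2]).round(1)); go(*t,yaw)
def holes(C,im,zt,lo,hi):
    pass
E
python3 -c "
from h import *
tp(641,-96,110,56,-1.593)
for p in[(155,290),(232,290),(232,343),(155,343)]: print(onz('top',*p,45).round(1))
C=cloud('top',np.load('top1.npy'))
# heights from depth
for n,u,v in[('fl2',346,213),('link2',324,212),('fl1',290,219),('link1',267,213),('pal',330,235),('pal',280,240),('bench',350,260)]:
  print(n,np.median(C[v-1:v+2,u-1:u+2,2]).round(1),C[v,u].round(1))
im=cv2.imread('pics/top1.png');g=cv2.cvtColor(im,cv2.COLOR_BGR2GRAY)
c=cv2.HoughCircles(g[195:285,140:240],cv2.HOUGH_GRADIENT,1,100,param1=80,param2=15,minRadius=27,maxRadius=37)[0,0];print(c+[140,195,0],onz('top',c[0]+140,c[1]+195,45))
"
```

```text
tip now [ 386.4 -157.3  238.2]
clk 12.2 pos [ 388.6 -160.2  194.7] yaw -1.594 w 85.5 F [0.6 0.4 0.4] tilt 0.085
turn -0.001 tool cm before turn [ -7.55 -24.64  13.64]  after [ -7.53 -24.64  13.64]
[441.2 432.3  45. ]
[435.3 225.8  45. ]
[295.2 227.3  45. ]
[301.1 431.7  45. ]
fl2 44.0 [635.6 -87.1  42. ]
link2 42.5 [639.1 -27.1  48.2]
fl1 43.0 [623.3  66.1  42.7]
link1 42.4 [642.  128.8  40.4]
pal 25.6 [577.9 -41.9  27.7]
pal 25.1 [568.7  96.5  20.7]
bench 0.7 [ 5.09e+02 -9.63e+01 -2.00e-01]
[186.5        238.5         30.79999924] [577.66700315 347.53817478  45.        ]
```

send_rows(
  steps=[
    [[-1.1, -3.6, 1, 0, 1], [-1.1, -3.6, 2, 0, 1], [-1.1, -3.6, 2, 0, 1], [-1.1, -3.6, 2, 0, 1], [-1.1, -3.6, 2, 0, 1], [-1.1, -3.6, 2, 0, 1], [-0.9, -3, 1.5, 0, 1], [0, 0, 0, 0, 1]],
  ],
)

```text
clock: 12.85
position: [651.4, -107.1, 81.0]
ee_rot: [-0.696, 0.717, -0.048, -0.002]
contact_force: [0.3, -0.3, -0.4]
gripper_width: 85.3
```

```bash
python3 -c "
from h import *
tp(641,-96,110,56,-1.593)
im,d,W=wcam();cv2.imwrite('pics/w6.png',im)
for n,P in[('fl1',(633.7,56.7,43)),('fl2',(641.1,-95.8,43)),('l2a',(670,-19.4,43)),('l2b',(604.5,-27,43)),('bar',(637.4,17.3,25))]: print(n,wproj(W,P).round())
import pickle;pickle.dump(W,open('w6.pkl','wb'))
"
```

```text
tip now [ 648.6 -104.   124.5]
clk 12.8 pos [ 651.4 -107.1   81. ] yaw -1.603 w 85.3 F [ 0.3 -0.3 -0.4] tilt 0.095
turn -0.010 tool cm before turn [-0.88  0.88  1.34]  after [-0.89  0.87  1.34]
fl1 [343. 450.]
fl2 [333. 268.]
l2a [292. 372.]
l2b [386. 363.]
bar [339. 400.]
```

View pics/w6.png

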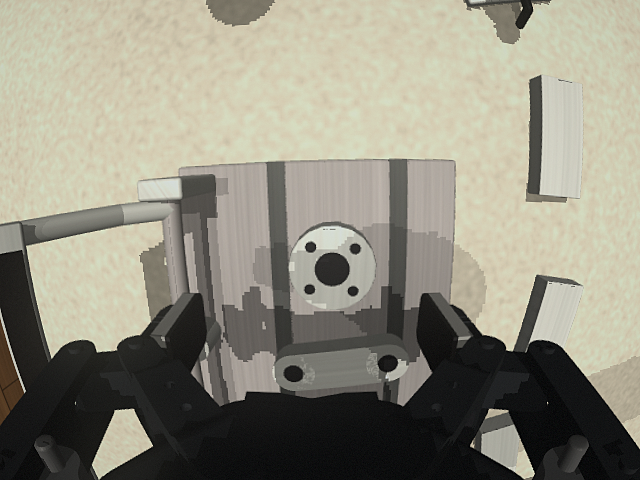

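send_rows(
  steps=[
    [[-0.9, 0.9, 0, 0, 1], [0, 0, 0, 0, 1], [0, 0, 0, 0, 1], [0, 0, 0, 0, 1], [0, 0, 0, 0, 1], [0, 0, 0, 0, 1]],
  ],
)

```text
clock: 13.4
position: [638.2, -101.3, 82.5]
ee_rot: [-0.694, 0.719, -0.048, -0.002]
contact_force: [-0.8, 0.5, -0.6]
gripper_width: 85.5
```

```bash
python3 -c "
from h import *
print(st()[2][:,2].round(4));tp(641,-96,29,56,-1.593)"
```

```text
[ 0.064  -0.0708 -0.9954]
tip now [635.4 -98.2 126. ]
clk 13.4 pos [ 638.2 -101.3   82.5] yaw -1.608 w 85.5 F [-0.8  0.5 -0.6] tilt 0.096
turn -0.015 tool cm before turn [-0.9   0.1   9.68]  after [-0.9   0.08  9.68]
```

send_rows(
  steps=[
    [[0, 0, 2, 0, 1], [0, 0, 2, 0, 1], [0, 0, 2, 0, 1], [0, 0, 0, 0, 1]],
  ],
)

```text
clock: 13.73
position: [645.0, -105.8, 27.9]
ee_rot: [-0.694, 0.719, -0.052, 0.003]
contact_force: [-0.8, -0.1, -0.7]
gripper_width: 85.2
```

```bash
python3 -c "
from h import *
print(st()[2][:,2].round(4));tp(641,-96,29,56,-1.593)"
```

```text
[ 0.0767 -0.0697 -0.9946]
tip now [ 641.6 -102.8   71.4]
clk 13.7 pos [ 645.  -105.8   27.9] yaw -1.609 w 85.2 F [-0.8 -0.1 -0.7] tilt 0.104
turn -0.016 tool cm before turn [-0.96  0.42  4.16]  after [-0.96  0.4   4.16]
```

send_rows(
  steps=[
    [[0, 0, -2, 0, 1], [0, 0, -2, 0, 1], [0, 0, -2, 0, 1], [0, 0, 0, 0, 1]],
  ],
)

```text
clock: 14.07
position: [639.3, -102.3, 91.7]
ee_rot: [-0.694, 0.718, -0.052, 0.002]
contact_force: [0.3, 0.2, 1.4]
gripper_width: 85.3
```

```bash
python3 -c "
from h import *
print(st()[2][:,2].round(4),st()[0]['joints'].round(3))"
```

```text
[ 0.0749 -0.0712 -0.9947] [ 0.133  0.46  -0.184  0.106 -0.864 -0.234]
```

send_rows(
  steps=[
    [[0, -3, 0, 0, 1], [0, -3, 0, 0, 1], [0, -3, 0, 0, 1], [0, 0, 0, 0, 1]],
  ],
)

```text
clock: 14.4
position: [729.2, -105.5, 105.4]
ee_rot: [-0.694, 0.718, -0.053, 0.004]
contact_force: [0.4, 0.6, -0.2]
gripper_width: 85.2
```

```bash
python3 -c "
from h import *
print(st()[2][:,2].round(4));go(641,-96,29,-1.593)"
```

```text
[ 0.0797 -0.0704 -0.9943]
clk 14.4 pos [ 729.2 -105.5  105.4] yaw -1.608 w 85.2 F [ 0.4  0.6 -0.2] tilt 0.107
turn -0.015 tool cm before turn [-1.13  9.44  6.83]  after [-1.28  9.43  6.83]
```

send_rows(
  steps=[
    [[0, 3, 0, 0, 1], [0, 3, 0, 0, 1], [0, 3, 0, 0, 1], [0, 0, 0, 0, 1]],
  ],
)

```text
clock: 14.73
position: [637.5, -102.9, 96.8]
ee_rot: [-0.693, 0.719, -0.053, 0.005]
contact_force: [-0.6, 0.5, 0.1]
gripper_width: 85.3
```

```bash
python3 -c "
from h import *
print(st()[2][:,2].round(4));go(641,-96,29,-1.593)"
```

```text
[ 0.0806 -0.0702 -0.9943]
clk 14.7 pos [ 637.5 -102.9   96.8] yaw -1.610 w 85.3 F [-0.6  0.5  0.1] tilt 0.107
turn -0.017 tool cm before turn [-1.16  0.23  6.72]  after [-1.16  0.22  6.72]
```

send_rows(
  steps=[
    [[-0.5, 0, 1.2, 0, 1], [-0.4, 0, 1.2, 0, 1], [0, 0, 1.2, 0, 1], [0, 0, 1.2, 0, 1], [0, 0, 1.2, 0, 1], [0, 0, 1.2, 0, 1], [0, 0, 1.2, 0, 1], [0, 0, 0, 0, 1]],
  ],
)

```text
clock: 15.4
position: [645.5, -99.6, 19.1]
ee_rot: [-0.693, 0.718, -0.058, 0.01]
contact_force: [-0.2, 0.4, -0.1]
gripper_width: 85.5
```

```bash
python3 -c "
from h import *
print(st()[2][:,2].round(4));tp(641,-96,29,56,-1.593)"
```

```text
[ 0.0942 -0.0692 -0.9931]
tip now [641.4 -96.6  62.5]
clk 15.4 pos [645.5 -99.6  19.1] yaw -1.609 w 85.5 F [-0.2  0.4 -0.1] tilt 0.117
turn -0.016 tool cm before turn [-0.28  0.36  3.32]  after [-0.28  0.36  3.32]
```

send_rows(
  steps=[
    [[-0.15, 0.18, 1.6, 0, 1], [-0.15, 0.18, 1.6, 0, 1], [0, 0, 0, 0, 0], [0, 0, 0, 0, 0], [0, 0, 0, 0, 0], [0, 0, 0, 0, 0], [0, 0, 0, 0, 0], [0, 0, 0, 0, 0], [0, 0, 0, 0, 0]],
  ],
)

```text
clock: 16.15
position: [650.1, -98.5, -3.7]
ee_rot: [-0.694, 0.717, -0.062, 0.015]
contact_force: [0.3, 0.0, -1.1]
gripper_width: 53.3
```

```bash
python3 -c "
from h import *
print(st()[2][:,2].round(4));tp(641,-96,29,56,-1.593)"
```

```text
[ 0.1071 -0.0691 -0.9918]
tip now [645.4 -95.4  39.6]
clk 16.1 pos [650.1 -98.5  -3.7] yaw -1.608 w 53.3 F [ 0.3  0.  -1.1] tilt 0.128
turn -0.015 tool cm before turn [0.   0.55 1.01]  after [-0.01  0.55  1.01]
```

send_rows(
  steps=[
    [[0, 0, 0, 0, 1], [0, 0, 0, 0, 1], [0, 0, 0, 0, 1], [0, 0.4, 1, 0, 1], [0, 0.1, 0.5, 0, 1], [0, 0, 0, 0, 1]],
  ],
)

```text
clock: 16.65
position: [648.8, -99.3, -17.5]
ee_rot: [-0.694, 0.717, -0.064, 0.016]
contact_force: [0.5, -0.4, -0.7]
gripper_width: 85.4
```

```bash
python3 -c "
from h import *
print(st()[2][:,2].round(4));tp(641,-96,29,56,-1.593);print(st()[0]['joints'].round(3))
im,C,T=wcloud()
for sg in(-1,1):
  m=(abs(T[...,0]-5)<9)&(sg*T[...,1]>36)&(sg*T[...,1]<60)&(T[...,2]<-30); z=T[...,2][m]; print(m.sum(),np.percentile(z,[99,99.8,100]))
"
```

```text
[ 0.1121 -0.0689 -0.9913]
tip now [643.9 -96.3  25.9]
clk 16.6 pos [648.8 -99.3 -17.5] yaw -1.608 w 85.4 F [ 0.5 -0.4 -0.7] tilt 0.132
turn -0.015 tool cm before turn [ 0.    0.26 -0.34]  after [-0.    0.26 -0.34]
[ 0.135  0.587 -0.31   0.154 -0.577 -0.293]
10847 [-35.68614325 -35.13971588 -34.41616095]
11230 [-46.63146869 -45.95596295 -45.10057876]
```

send_rows(
  steps=[
    [[0, 0.26, -0.1, 0, 1], [0, 0, 0, 0, 0], [0, 0, 0, 0, 0], [0, 0, 0, 0, 0], [0, 0, 0, 0, 0], [0, 0, 0, 0, 0], [0, 0, 0, 0, 0], [0, 0, 0, 0, 0]],
  ],
)

```text
clock: 17.37
position: [645.3, -99.4, -11.9]
ee_rot: [-0.694, 0.717, -0.064, 0.015]
contact_force: [-1.2, 0.7, -1.1]
gripper_width: 54.7
```

```bash
python3 -c "
from h import *
print(st()[2][:,2].round(4));tp(641,-96,29,56,-1.593);"
```

```text
[ 0.111  -0.0707 -0.9913]
tip now [640.4 -96.3  31.4]
clk 17.4 pos [645.3 -99.4 -11.9] yaw -1.607 w 54.7 F [-1.2  0.7 -1.1] tilt 0.132
turn -0.014 tool cm before turn [-0.05 -0.03  0.24]  after [-0.05 -0.03  0.24]
```

send_rows(
  steps=[
    [[0, 0, -2.5, 0, 0], [0, 0, -2.5, 0, 0], [-2, 0.4, -0.5, 0, 0], [-4, 0.8, 0, 0, 0], [-4, 0.8, 0, 0, 0], [-4, 0.8, 0, 0, 0], [-4, 0.8, 0, 0, 0], [-4, 0.8, 0, 0, 0], [-4, 0.8, 0, 0, 0], [-4, 0.8, 0, 0, 0]],
  ],
)

```text
clock: 18.2
position: [591.3, 207.2, 14.5]
ee_rot: [-0.688, 0.723, -0.063, 0.014]
contact_force: [1.2, -0.8, -0.7]
gripper_width: 54.0
```

```bash
python3 -c "
from h import *
print(st()[2][:,2].round(4));tp(577,310,85,56,-1.607);"
```

```text
[ 0.1077 -0.0715 -0.9916]
tip now [586.6 210.3  57.9]
clk 18.2 pos [591.3 207.2  14.5] yaw -1.624 w 54.0 F [ 1.2 -0.8 -0.7] tilt 0.130
turn -0.017 tool cm before turn [-9.7  1.1 -3.5]  after [-9.72  0.94 -3.5 ]
```

send_rows(
  steps=[
    [[0, 0, -3, 0, 0], [-2, 0.3, -1.2, 0, 0], [-3, 0.3, 0, 0, 0], [-3, 0.3, 0, 0, 0], [-2, 0.3, 0, 0, 0], [0, 0, 0, 0, 0]],
  ],
)

```text
clock: 18.7
position: [576.0, 324.6, 44.4]
ee_rot: [-0.692, 0.719, -0.062, 0.013]
contact_force: [1.3, -1.2, -1.7]
gripper_width: 54.0
```

```bash
python3 -c "
from h import *
print(st()[2][:,2].round(4));tp(577,310,16,56,-1.607);"
```

```text
[ 0.1049 -0.0718 -0.9919]
tip now [571.4 327.7  87.8]
clk 18.7 pos [576.  324.6  44.4] yaw -1.612 w 54.0 F [ 1.3 -1.2 -1.7] tilt 0.127
turn -0.005 tool cm before turn [1.26 0.16 7.3 ]  after [1.26 0.16 7.3 ]
```

send_rows(
  steps=[
    [[0.6, 0.08, 2, 0, 0], [0.6, 0.08, 2, 0, 0], [0, 0, 1.5, 0, 0], [0, -1.5, 0.3, 0, 0], [0, -0.8, 0, 0, 0], [0, -0.4, 0, 0, 0]],
  ],
)

```text
clock: 19.2
position: [605.7, 307.9, -14.4]
ee_rot: [-0.694, 0.717, -0.062, 0.011]
contact_force: [0.0, 0.4, -0.8]
gripper_width: 53.8
```

```bash
python3 -c "
from h import *
print(st()[2][:,2].round(4));tp(577,310,16,56,-1.607);"
```

```text
[ 0.1017 -0.073  -0.9921]
tip now [601.3 311.1  29. ]
clk 19.2 pos [605.7 307.9 -14.4] yaw -1.608 w 53.8 F [ 0.   0.4 -0.8] tilt 0.125
turn -0.001 tool cm before turn [0.1  2.55 1.05]  after [0.1  2.55 1.05]
```

send_rows(
  steps=[
    [[0, -0.4, 0, 0, 0], [0, -0.4, 0, 0, 0], [0, -0.4, 0, 0, 0]],
  ],
)

```text
clock: 19.45
position: [613.8, 306.3, -13.9]
ee_rot: [-0.693, 0.719, -0.06, 0.007]
contact_force: [-25.8, 8.5, 8.5]
gripper_width: 53.7
```

```bash
python3 -c "
from h import *
print(st()[2][:,2].round(4));tp(577,310,16,56,-1.607);"
```

```text
[ 0.0931 -0.0757 -0.9928]
tip now [609.8 309.6  29.5]
clk 19.4 pos [613.8 306.3 -13.9] yaw -1.611 w 53.7 F [-25.8   8.5   8.5] tilt 0.120
turn -0.004 tool cm before turn [-0.01  3.39  1.04]  after [-0.02  3.39  1.04]
```

send_rows(
  steps=[
    [[0, -0.35, 0, 0, 0], [0, -0.35, 0, 0, 0], [0, -0.35, 0, 0, 0], [0, -0.35, 0, 0, 0], [0, -0.35, 0, 0, 0], [0, -0.35, 0, 0, 0], [0, -0.35, 0, 0, 0], [0, -0.35, 0, 0, 0]],
  ],
)

```text
clock: 20.12
position: [610.7, 305.9, -12.1]
ee_rot: [-0.693, 0.719, -0.049, -0.015]
contact_force: [-11.2, 3.9, 2.1]
gripper_width: 53.7
```

```bash
python3 -c "
from h import *
print(st()[2][:,2].round(4));tp(585,310,16,56,-1.607);"
```

```text
[ 0.0464 -0.0903 -0.9948]
tip now [608.7 309.9  31.4]
clk 20.1 pos [610.7 305.9 -12.1] yaw -1.610 w 53.7 F [-11.2   3.9   2.1] tilt 0.102
turn -0.003 tool cm before turn [-0.06  2.44  1.42]  after [-0.07  2.44  1.42]
```

send_rows(
  steps=[
    [[0, -0.35, 0, 0, 0], [0, -0.35, 0, 0, 0], [0, -0.35, 0, 0, 0], [0, -0.35, 0, 0, 0], [0, -0.35, 0, 0, 0], [0, -0.35, 0, 0, 0], [0, 1.2, 0, 0, 0], [0, 1.2, 0, 0, 0], [0.8, 0.6, 0, 0, 0], [0.4, 0, 0, 0, 0]],
  ],
)

```text
clock: 20.95
position: [577.1, 297.0, -7.7]
ee_rot: [-0.693, 0.719, -0.039, -0.029]
contact_force: [-0.2, -0.8, -0.7]
gripper_width: 54.2
```

```bash
python3 -c "
from h import *
print(st()[2][:,2].round(4));tp(577,310,16,56,-1.607);"
```

```text
[ 0.0125 -0.0973 -0.9952]
tip now [576.5 301.3  35.8]
clk 20.9 pos [577.1 297.   -7.7] yaw -1.608 w 54.2 F [-0.2 -0.8 -0.7] tilt 0.098
turn -0.001 tool cm before turn [-1.06  0.02  1.89]  after [-1.06  0.01  1.89]
```

send_rows(
  steps=[
    [[0.35, 0, 0, 0, 0], [0.35, 0, 0, 0, 0], [0.35, 0, 0, 0, 0], [0.35, 0, 0, 0, 0], [0.35, 0, 0, 0, 0], [0.35, 0, 0, 0, 0]],
  ],
)

```text
clock: 21.45
position: [578.4, 289.8, -3.9]
ee_rot: [-0.692, 0.72, -0.033, -0.016]
contact_force: [-4.7, 8.8, -3.3]
gripper_width: 53.4
```

```bash
python3 -c "
from h import *
print(st()[2][:,2].round(4));tp(577,310,16,56,-1.607);"
```

```text
[ 0.0237 -0.0695 -0.9973]
tip now [577.4 292.8  39.7]
clk 21.4 pos [578.4 289.8  -3.9] yaw -1.611 w 53.4 F [-4.7  8.8 -3.3] tilt 0.073
turn -0.004 tool cm before turn [-1.87  0.17  2.25]  after [-1.87  0.16  2.25]
```

send_rows(
  steps=[
    [[0.35, 0, 0.2, 0, 0], [0.35, 0, 0.15, 0, 0], [0.35, 0, 0.1, 0, 0], [0.35, 0, 0.1, 0, 0], [0.35, 0, 0.1, 0, 0], [0.35, 0, 0.1, 0, 0], [0.35, 0, 0.1, 0, 0], [0.35, 0, 0.1, 0, 0], [0.35, 0, 0.1, 0, 0], [0.35, 0, 0.1, 0, 0]],
  ],
)

```text
clock: 22.28
position: [579.9, 292.5, -3.7]
ee_rot: [-0.693, 0.721, -0.02, 0.014]
contact_force: [-7.8, 10.4, 2.0]
gripper_width: 53.7
```

```bash
python3 -c "
from h import *
print(st()[2][:,2].round(4));tp(577,310,16,56,-1.607);"
```

```text
[ 0.0489 -0.0096 -0.9988]
tip now [577.8 293.   40. ]
clk 22.3 pos [579.9 292.5  -3.7] yaw -1.611 w 53.7 F [-7.8 10.4  2. ] tilt 0.050
turn -0.004 tool cm before turn [-1.72  0.26  2.37]  after [-1.72  0.26  2.37]
```

send_rows(
  steps=[
    [[-1.5, 0.2, 0.3, 0, 0], [-0.3, 0, 1, 0, 0], [0, 0, 1.3, 0, 0], [0, 0, 0, 0, 0], [0, 0, 0, 0, 0.9], [0, 0, 0, 0, 0.9], [0, 0, 0, 0, 0.9], [0, 0, 0, 0, 0.9]],
  ],
)

```text
clock: 22.95
position: [583.9, 313.8, -29.7]
ee_rot: [-0.693, 0.721, -0.021, 0.017]
contact_force: [0.2, -0.5, 0.6]
gripper_width: 77.0
```

send_rows(
  steps=[
    [[0, 0, -3, 0, 1], [0, 0, -3, 0, 1], [2.5, -0.4, -1.5, 0, 1], [4, -0.8, 0, 0, 1], [4, -0.8, 0, 0, 1], [4, -0.8, 0, 0, 1], [4, -0.8, 0, 0, 1], [4, -0.8, 0, 0, 1], [0, 0, 0, 0, 1]],
  ],
)

```text
clock: 23.7
position: [620.5, 82.9, 59.5]
ee_rot: [-0.695, 0.718, -0.025, 0.023]
contact_force: [0.6, 0.6, 0.2]
gripper_width: 85.5
```

```bash
cat >> h.py <<'E'
def chk(name,zs=43):
    "top view now: re-detect bright things' centroid in given world box"
E
python3 -c "
from h import *
print(st()[2][:,2].round(4));tp(633.7,56.7,29,56,-1.6)
im,d,W=wcam();cv2.imwrite('pics/w7.png',im)
for n,P in[('fl1',(633.7,56.7,43)),('l2a',(670.2,-19.4,43)),('l2b',(604.5,-27.1,43)),('l1a',(674.3,126.2,43)),('l1b',(609,132.1,43))]: print(n,wproj(W,P).round())
import pickle;pickle.dump(W,open('w7.pkl','wb'))
t,_=optics.get_image('top');cv2.imwrite('pics/top2.png',t)
"
```

```text
[ 0.0674 -0.0033 -0.9977]
tip now [617.5  83.  103.1]
clk 23.7 pos [620.5  82.9  59.5] yaw -1.603 w 85.5 F [0.6 0.6 0.2] tilt 0.067
turn -0.003 tool cm before turn [ 2.57 -1.2   7.51]  after [ 2.57 -1.19  7.51]
fl1 [288. 212.]
l2a [217.  79.]
l2b [337.  56.]
l1a [230. 324.]
l1b [335. 334.]
```

View pics/w7.png

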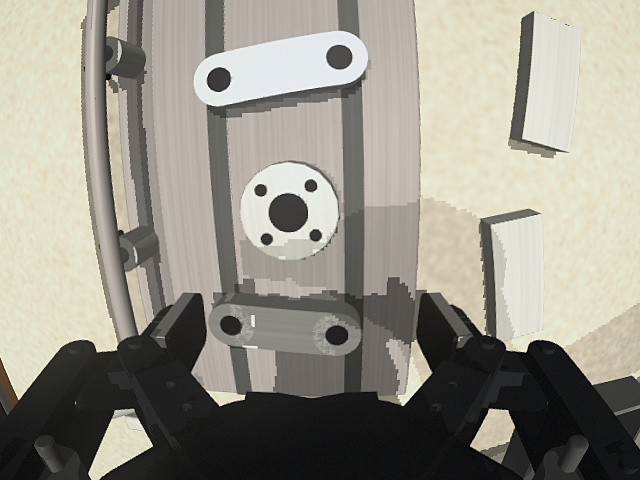

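send_rows(
  steps=[
    [[2.5, -1.2, 1, 0, 1], [0, 0, 1.7, 0, 1], [0, 0, 1.7, 0, 1], [0, 0, 1.5, 0, 1], [0, 0, 0, 0, 1]],
  ],
)

```text
clock: 24.22
position: [640.0, 65.8, 3.8]
ee_rot: [-0.698, 0.715, -0.027, 0.028]
contact_force: [-0.3, 0.3, 0.9]
gripper_width: 85.4
```

```bash
python3 -c "
from h import *
print(st()[2][:,2].round(4));tp(633.7,56.7,29,56,-1.6)"
```

```text
[ 0.0779  0.001  -0.997 ]
tip now [636.5  65.7  47.4]
clk 24.2 pos [640.   65.8   3.8] yaw -1.594 w 85.4 F [-0.3  0.3  0.9] tilt 0.078
turn 0.006 tool cm before turn [0.91 0.41 1.81]  after [0.92 0.4  1.81]
```

send_rows(
  steps=[
    [[0.9, 0.4, 0.6, 0, 1], [0.1, 0, 1, 0, 1], [0, 0, 0.5, 0, 1], [0, 0, 0, 0, 0], [0, 0, 0, 0, 0], [0, 0, 0, 0, 0], [0, 0, 0, 0, 0], [0, 0, 0, 0, 0], [0, 0, 0, 0, 0], [0, 0, 0, 0, 0]],
  ],
)

```text
clock: 25.05
position: [637.4, 59.4, -12.7]
ee_rot: [-0.701, 0.712, -0.028, 0.029]
contact_force: [0.2, 0.1, -1.8]
gripper_width: 54.0
```

```bash
python3 -c "
from h import *
print(st()[2][:,2].round(4));tp(577,388,90,56,-1.6)"
```

```text
[ 0.0804  0.0016 -0.9968]
tip now [633.8  59.3  30.9]
clk 25.1 pos [637.4  59.4 -12.7] yaw -1.587 w 54.0 F [ 0.2  0.1 -1.8] tilt 0.081
turn 0.013 tool cm before turn [-32.79   5.74  -6.3 ]  after [-32.71   6.15  -6.3 ]
```

send_rows(
  steps=[
    [[0, 0, -3, 0, 0], [0, 0, -3.3, 0, 0], [-3.5, 0.6, 0, 0, 0], [-4, 0.7, 0, 0, 0], [-4, 0.7, 0, 0, 0], [-4, 0.7, 0, 0, 0], [-4, 0.7, 0, 0, 0], [-4, 0.7, 0, 0, 0], [-4, 0.7, 0, 0, 0], [-4, 0.5, 0, 0, 0]],
  ],
)

```text
clock: 25.88
position: [585.3, 377.0, 46.7]
ee_rot: [-0.694, 0.719, -0.026, 0.027]
contact_force: [0.4, 0.6, -1.5]
gripper_width: 54.1
```

```bash
python3 -c "
from h import *
print(st()[2][:,2].round(4));tp(577,388,17,56,-1.6)"
```

```text
[ 7.530e-02 -5.000e-04 -9.972e-01]
tip now [582.  377.   90.3]
clk 25.9 pos [585.3 377.   46.7] yaw -1.605 w 54.1 F [ 0.4  0.6 -1.5] tilt 0.075
turn -0.005 tool cm before turn [-1.07  1.09  7.27]  after [-1.07  1.09  7.27]
```

send_rows(
  steps=[
    [[-1.0, 0, 2, 0, 0], [0, 0, 2, 0, 0], [0, -0.8, 1.5, 0, 0], [0, -0.8, 0, 0, 0], [0, -0.4, 0, 0, 0], [0, -0.35, 0, 0, 0], [0, -0.35, 0, 0, 0], [0, -0.35, 0, 0, 0], [0, -0.35, 0, 0, 0], [0, -0.35, 0, 0, 0]],
  ],
)

```text
clock: 26.72
position: [604.9, 390.0, -11.4]
ee_rot: [-0.698, 0.715, -0.021, 0.005]
contact_force: [-8.3, -0.8, 1.6]
gripper_width: 54.2
```

send_rows(
  steps=[
    [[0, -0.35, 0, 0, 0], [0, -0.35, 0, 0, 0], [0, -0.35, 0, 0, 0], [0, -0.35, 0, 0, 0], [0, -0.35, 0, 0, 0], [0, -0.35, 0, 0, 0], [0, -0.35, 0, 0, 0], [0, -0.35, 0, 0, 0]],
  ],
)

```text
clock: 27.38
position: [607.4, 380.1, -12.4]
ee_rot: [-0.696, 0.717, -0.011, -0.022]
contact_force: [-8.1, -0.1, 2.4]
gripper_width: 54.0
```

```bash
python3 -c "
from h import *
print(st()[2][:,2].round(4));tp(580,388,17,56,-1.6)"
```

```text
[-0.0165 -0.0468 -0.9988]
tip now [608.1 382.1  31.3]
clk 27.4 pos [607.4 380.1 -12.4] yaw -1.600 w 54.0 F [-8.1 -0.1  2.4] tilt 0.050
turn -0.000 tool cm before turn [-0.57  2.81  1.44]  after [-0.57  2.81  1.44]
```

send_rows(
  steps=[
    [[-0.5, 1.4, 0, 0, 0], [0, 1.4, 0, 0, 0], [0, 0, 0.9, 0, 0], [0, 0, 0.9, 0, 0], [0, 0, 0, 0, 0], [0, 0, 0, 0, 0.85], [0, 0, 0, 0, 0.85], [0, 0, 0, 0, 0.85], [0, 0, 0, 0, 0.85], [0, 0, 0, 0, 0.85]],
  ],
)

```text
clock: 28.22
position: [585.3, 384.4, -28.8]
ee_rot: [-0.694, 0.719, -0.011, -0.019]
contact_force: [0.6, 0.6, 0.8]
gripper_width: 72.5
```

send_rows(
  steps=[
    [[0, 0, -2.5, 0, 1], [0, 0, -3, 0, 1], [0, 0, -2.5, 0, 1], [4, 0, 0, 0, 1], [4, 0, 0, 0, 1], [3, 0, 0, 0, 1], [0, 0, 0, -0.12, 1], [0, 0, 0, -0.12, 1], [0, 0, 0, -0.12, 1], [0, 0, 0, -0.12, 1]],
  ],
)

```text
clock: 29.05
position: [585.2, 274.2, 63.9]
ee_rot: [0.851, -0.525, 0.009, 0.017]
contact_force: [-0.1, 0.1, 0.2]
gripper_width: 85.6
```

send_rows(
  steps=[
    [[0, 0, 0, -0.12, 1], [0, 0, 0, -0.12, 1], [0, 0, 0, -0.12, 1], [0, 0, 0, -0.12, 1], [0, 0, 0, -0.12, 1], [0, 0, 0, -0.12, 1], [0, 0, 0, -0.12, 1], [0, 0, 0, -0.12, 1], [0, 0, 0, 0, 1]],
  ],
)

```text
clock: 29.8
position: [587.6, 274.2, 68.5]
ee_rot: [0.999, -0.051, 0.002, 0.017]
contact_force: [0.2, 0.7, 0.2]
gripper_width: 85.4
```

```bash
python3 -c "
from h import *
print(st()[2][:,2].round(4));tp(641.6,129.2,29,30,-.09)"
```

```text
[ 0.0029 -0.0338 -0.9994]
tip now [587.5 275.6 108.4]
clk 29.8 pos [587.6 274.2  68.5] yaw -0.102 w 85.4 F [0.2 0.7 0.2] tilt 0.034
turn -0.012 tool cm before turn [ 6.82 13.74  8.44]  after [ 6.65 13.82  8.44]
```

send_rows(
  steps=[
    [[1.7, 3.4, 0.5, -0.012, 1], [1.7, 3.4, 0.5, 0, 1], [1.7, 3.4, 0.5, 0, 1], [1.7, 3.4, 0.5, 0, 1], [0, 0, 0, 0, 1]],
  ],
)

```text
clock: 30.22
position: [645.9, 131.1, 55.2]
ee_rot: [0.999, -0.049, 0.005, 0.015]
contact_force: [-0.3, 0.5, 0.3]
gripper_width: 85.2
```

```bash
cat >> h.py <<'E'
def blob(C,im,c,Rr,zlo,zhi,bright=0):
    "top face of a part near c: (centre, long axis yaw, size) from wrist cloud"
    m=(np.hypot(C[...,0]-c[0],C[...,1]-c[1])<Rr)&(C[...,2]>zlo)&(C[...,2]<zhi)&(im.max(-1)>=bright)
    m=cv2.morphologyEx(m.astype(np.uint8),cv2.MORPH_OPEN,np.ones((3,3)))
    n,l,s,_=cv2.connectedComponentsWithStats(m); k=1+s[1:,4].argmax(); P=C[l==k]; (cx,cy),sz,_=r=cv2.minAreaRect(P[:,:2].astype(np.float32))
    b=cv2.boxPoints(r); e=max(b[1]-b[0],b[2]-b[1],key=np.linalg.norm); y=(np.arctan2(e[1],e[0])+np.pi/2)%np.pi-np.pi/2
    print("blob n",len(P),"centre %.1f %.1f z %.1f size %s yaw %.3f"%(cx,cy,np.median(P[:,2]),np.round(sz,1),y)); return cx,cy,y
E
python3 -c "
from h import *
print(st()[2][:,2].round(4));tp(641.6,129.2,29,30,-.09)
im,C,T=wcloud()
blob(C,im,(641.6,129.2),65,38,50)
m=(np.hypot(C[...,0]-641,C[...,1]-129)<60);print(np.nanpercentile(C[...,2][m],[5,25,50,75,95]))
"
```

```text
[ 0.0089 -0.0308 -0.9995]
tip now [645.5 132.4  95.1]
clk 30.2 pos [645.9 131.1  55.2] yaw -0.097 w 85.2 F [-0.3  0.5  0.3] tilt 0.032
turn -0.007 tool cm before turn [-0.44  0.16  6.61]  after [-0.44  0.15  6.61]
blob n 8059 centre 640.8 129.7 z 43.5 size [30.2 95.9] yaw -0.092
[ 24.96342917  26.65693518 164.73023032 186.53965283 197.3902179 ]
```

send_rows(
  steps=[
    [[-0.4, 0.1, 1.5, 0, 1], [0, 0, 1.8, 0, 1], [0, 0, 1.8, 0, 1], [0, 0, 0, 0, 1]],
  ],
)

```text
clock: 30.6
position: [644.2, 132.2, 6.1]
ee_rot: [0.998, -0.054, 0.009, 0.013]
contact_force: [-1.4, -0.4, -0.6]
gripper_width: 85.6
```

```bash
python3 -c "
from h import *
print(st()[2][:,2].round(4));tp(641,129.6,29,30,-.092)"
```

```text
[ 0.0162 -0.0271 -0.9995]
tip now [643.6 133.3  46. ]
clk 30.6 pos [644.2 132.2   6.1] yaw -0.107 w 85.6 F [-1.4 -0.4 -0.6] tilt 0.032
turn -0.015 tool cm before turn [-0.25  0.35  1.7 ]  after [-0.26  0.35  1.7 ]
```

send_rows(
  steps=[
    [[-0.25, 0.35, 0.8, -0.015, 1], [0, 0, 0.8, 0, 1], [0, 0, 0.4, 0, 1], [0, 0, 0, 0, 0], [0, 0, 0, 0, 0], [0, 0, 0, 0, 0], [0, 0, 0, 0, 0], [0, 0, 0, 0, 0], [0, 0, 0, 0, 0], [0, 0, 0, 0, 0]],
  ],
)

```text
clock: 31.43
position: [644.2, 132.0, -9.9]
ee_rot: [0.999, -0.045, 0.013, 0.012]
contact_force: [-0.2, 0.1, -1.4]
gripper_width: 28.4
```

send_rows(
  steps=[
    [[0, 0, 0, 0, 0], [0, 0, 0, 0, 0], [0, 0, 0, 0, 0], [0, 0, -2.5, 0, 0], [0, 0, -2.5, 0, 0], [0, 0, -1.5, 0, 0], [0, 0, 0, 0, 0]],
  ],
)

```text
clock: 32.02
position: [640.2, 132.6, 53.4]
ee_rot: [0.999, -0.046, 0.009, 0.013]
contact_force: [-0.1, 0.1, -0.5]
gripper_width: 28.5
```

```bash
python3 -c "
from h import *
print(st()[2][:,2].round(4));tp(369,372,90,30,-.03)"
```

```text
[ 0.0161 -0.0276 -0.9995]
tip now [639.5 133.7  93.2]
clk 32.0 pos [640.2 132.6  53.4] yaw -0.092 w 28.5 F [-0.1  0.1 -0.5] tilt 0.032
turn -0.062 tool cm before turn [-29.13 -21.24  -0.77]  after [-27.76 -23.    -0.77]
```

send_rows(
  steps=[
    [[-2, -1.7, 0, -0.062, 0], [-3.1, -2.55, 0, 0, 0], [-3.1, -2.55, 0, 0, 0], [-3.1, -2.55, 0, 0, 0], [-3.1, -2.55, 0, 0, 0], [-3.1, -2.55, 0, 0, 0], [-3.1, -2.55, 0, 0, 0], [-3.1, -2.55, 0, 0, 0], [-3.1, -2.55, 0, 0, 0], [0, 0, 0, 0, 0]],
  ],
)

```text
clock: 32.85
position: [371.1, 367.7, 34.5]
ee_rot: [1.0, -0.018, 0.008, 0.015]
contact_force: [-0.2, -0.3, -0.4]
gripper_width: 28.5
```

```bash
python3 -c "
from h import *
print(st()[2][:,2].round(4));tp(369,372,17,30,-.03)"
```

```text
[ 0.0153 -0.0296 -0.9994]
tip now [370.5 368.8  74.3]
clk 32.9 pos [371.1 367.7  34.5] yaw -0.037 w 28.5 F [-0.2 -0.3 -0.4] tilt 0.033
turn -0.007 tool cm before turn [-0.25 -0.48  5.72]  after [-0.25 -0.48  5.72]
```

send_rows(
  steps=[
    [[-0.2, -0.4, 1.8, 0, 0], [0, 0, 2, 0, 0], [0, 0, 1.8, 0, 0], [0, 0, 0, 0, 0], [0, 0, 0, 0, 0.6], [0, 0, 0, 0, 0.6], [0, 0, 0, 0, 0.6], [0, 0, -2.5, 0, 0.6], [0, 0, -2.5, 0, 0.7], [0, 0, -2, 0, 1]],
  ],
)

```text
clock: 33.68
position: [364.9, 372.7, 45.4]
ee_rot: [1.0, -0.015, 0.006, 0.018]
contact_force: [0.2, 0.4, 0.6]
gripper_width: 69.9
```

```bash
python3 -c "
from h import *
print(st()[2][:,2].round(4));tp(637,-23,95,30,.117)
im,C,T=wcloud();blob(C,im,(369,372),60,18,40)"
```

```text
[ 0.012  -0.0357 -0.9993]
tip now [364.5 374.1  85.2]
clk 33.7 pos [364.9 372.7  45.4] yaw -0.029 w 69.9 F [0.2 0.4 0.6] tilt 0.038
turn -0.146 tool cm before turn [28.42 38.89  0.77]  after [22.44 42.62  0.77]
blob n 7476 centre 364.5 376.5 z 23.5 size [30.  95.9] yaw -0.015
```

send_rows(
  steps=[
    [[0, 0, -0.8, -0.073, 1], [0, 0, 0, -0.073, 1], [1.9, 3.6, 0, 0, 1], [1.9, 3.6, 0, 0, 1], [1.9, 3.6, 0, 0, 1], [1.9, 3.6, 0, 0, 1], [1.9, 3.6, 0, 0, 1], [1.9, 3.6, 0, 0, 1], [1.9, 3.6, 0, 0, 1], [1.9, 3.6, 0, 0, 1]],
  ],
)

```text
clock: 34.57
position: [564.8, 115.7, 84.2]
ee_rot: [0.997, 0.07, 0.022, 0.001]
contact_force: [-0.1, 0.3, 0.5]
gripper_width: 85.5
```

send_rows(
  steps=[
    [[1.9, 3.6, 0, 0, 1], [1.9, 3.6, 0, 0, 1], [1.7, 3.2, 0, 0, 1], [0, 0, 0, 0, 1]],
  ],
)

```text
clock: 34.9
position: [640.2, 11.1, 92.9]
ee_rot: [0.997, 0.066, 0.028, 0.0]
contact_force: [1.5, 0.2, 0.6]
gripper_width: 85.6
```

```bash
python3 -c "
from h import *
im,C,T=wcloud();c=blob(C,im,(637,-23),62,38,50)
print(st()[2][:,2].round(4));tp(c[0],c[1],29,30,c[2])"
```

```text
blob n 5850 centre 636.7 -22.8 z 43.5 size [95.8 30.5] yaw 0.128
[ 0.0554  0.0043 -0.9985]
tip now [636.6  12.5 132.7]
clk 35.0 pos [638.8  12.7  92.8] yaw 0.133 w 85.6 F [0.2 0.1 0.9] tilt 0.056
turn 0.005 tool cm before turn [-1.02  3.47 10.34]  after [-1.01  3.48 10.34]
```

send_rows(
  steps=[
    [[-0.5, 1.75, 1, 0, 1], [-0.5, 1.75, 2, 0, 1], [0, 0, 2, 0, 1], [0, 0, 2, 0, 1], [0, 0, 1.5, 0, 1], [0, 0, 0, 0, 1]],
  ],
)

```text
clock: 35.45
position: [640.5, -22.9, 12.0]
ee_rot: [0.997, 0.066, 0.035, -0.002]
contact_force: [-1.0, -0.4, 0.6]
gripper_width: 84.6
```

```bash
python3 -c "
from h import *
print(st()[2][:,2].round(4));tp(636.7,-22.8,29,30,.128)"
```

```text
[ 0.0687  0.0079 -0.9976]
tip now [637.8 -23.2  51.8]
clk 35.5 pos [640.5 -22.9  12. ] yaw 0.132 w 84.6 F [-1.  -0.4  0.6] tilt 0.069
turn 0.004 tool cm before turn [-0.26 -0.06  2.27]  after [-0.26 -0.06  2.27]
```

send_rows(
  steps=[
    [[-0.2, -0.05, 1.2, 0, 1], [0, 0, 1, 0, 1], [0, 0, 0.4, 0, 1], [0, 0, 0, 0, 0], [0, 0, 0, 0, 0], [0, 0, 0, 0, 0], [0, 0, 0, 0, 0], [0, 0, 0, 0, 0], [0, 0, 0, 0, 0], [0, 0, 0, 0, 0]],
  ],
)

```text
clock: 36.28
position: [643.8, -18.8, -6.5]
ee_rot: [0.997, 0.069, 0.04, -0.002]
contact_force: [0.1, -1.0, -1.8]
gripper_width: 28.1
```

send_rows(
  steps=[
    [[0, 0, 0, 0, 0], [0, 0, 0, 0, 0], [0, 0, 0, 0, 0], [0, 0, -2.5, 0, 0], [0, 0, -2.5, 0, 0], [0, 0, -1.5, 0, 0], [0, 0, 0, 0, 0]],
  ],
)

```text
clock: 36.87
position: [635.7, -20.1, 56.5]
ee_rot: [0.997, 0.068, 0.036, -0.002]
contact_force: [0.6, 0.3, 0.2]
gripper_width: 28.1
```

```bash
python3 -c "
from h import *
print(st()[2][:,2].round(4));tp(367,288,90,30,-.03)"
```

```text
[ 0.0711  0.0083 -0.9974]
tip now [632.9 -20.4  96.3]
clk 36.9 pos [635.7 -20.1  56.5] yaw 0.136 w 28.1 F [0.6 0.3 0.2] tilt 0.072
turn 0.166 tool cm before turn [-22.15 -34.16  -1.  ]  after [-27.49 -30.03  -1.  ]
```

send_rows(
  steps=[
    [[0, 0, -1, 0.083, 0], [0, 0, 0, 0.083, 0], [-2.75, -3, 0, 0, 0], [-2.75, -3, 0, 0, 0], [-2.75, -3, 0, 0, 0], [-2.75, -3, 0, 0, 0], [-2.75, -3, 0, 0, 0], [-2.75, -3, 0, 0, 0], [-2.75, -3, 0, 0, 0], [-2.75, -3, 0, 0, 0]],
  ],
)

```text
clock: 37.7
position: [422.7, 228.9, 45.5]
ee_rot: [0.999, -0.028, 0.035, -0.004]
contact_force: [1.4, 1.2, -0.8]
gripper_width: 28.3
```

```bash
python3 -c "
from h import *
print(st()[2][:,2].round(4));tp(367,288,75,30,-.03)"
```

```text
[ 0.0693  0.0053 -0.9976]
tip now [419.9 228.7  85.3]
clk 37.7 pos [422.7 228.9  45.5] yaw -0.056 w 28.3 F [ 1.4  1.2 -0.8] tilt 0.070
turn -0.026 tool cm before turn [-5.67 -5.62  0.69]  after [-5.52 -5.76  0.69]
```

send_rows(
  steps=[
    [[-2.8, -2.9, 0, -0.026, 0], [-2.7, -2.8, 0, 0, 0], [0, 0, 0.7, 0, 0], [0, 0, 2, 0, 0], [0, 0, 1.5, 0, 0], [0, 0, 0, 0, 0]],
  ],
)

```text
clock: 38.2
position: [364.2, 298.1, -3.7]
ee_rot: [0.999, -0.006, 0.035, -0.005]
contact_force: [0.5, -0.6, -1.5]
gripper_width: 28.6
```

```bash
python3 -c "
from h import *
print(st()[2][:,2].round(4));tp(367,288,28,30,-.03)"
```

```text
[ 0.0691  0.0086 -0.9976]
tip now [361.4 297.7  36.1]
clk 38.2 pos [364.2 298.1  -3.7] yaw -0.012 w 28.6 F [ 0.5 -0.6 -1.5] tilt 0.070
turn 0.018 tool cm before turn [0.51 0.97 0.84]  after [0.53 0.96 0.84]
```

send_rows(
  steps=[
    [[0.8, 0.9, 0.6, 0.018, 0], [1.2, 0, 0, 0, 0], [0.5, 0, 0, 0, 0], [0.35, 0, 0, 0, 0], [0.35, 0, 0, 0, 0], [0.35, 0, 0, 0, 0], [0.35, 0, 0, 0, 0], [0.35, 0, 0, 0, 0], [0.35, 0, 0, 0, 0], [0.35, 0, 0, 0, 0]],
  ],
)

```text
clock: 39.03
position: [389.3, 285.2, -9.5]
ee_rot: [1.0, -0.014, 0.018, -0.0]
contact_force: [-22.2, 9.3, 5.1]
gripper_width: 28.2
```

send_rows(
  steps=[
    [[0.35, 0, 0, 0, 0], [0.35, 0, 0, 0, 0], [0.35, 0, 0, 0, 0]],
  ],
)

```text
clock: 39.28
position: [388.7, 285.0, -9.1]
ee_rot: [1.0, -0.013, 0.012, 0.001]
contact_force: [-21.1, 8.6, 6.3]
gripper_width: 28.4
```

```bash
python3 -c "
from h import *
print(st()[2][:,2].round(4));tp(370,288,17,30,-.03)"
```

```text
[ 0.0236 -0.0024 -0.9997]
tip now [387.8 285.1  30.8]
clk 39.3 pos [388.7 285.   -9.1] yaw -0.026 w 28.4 F [-21.1   8.6   6.3] tilt 0.024
turn 0.004 tool cm before turn [-1.81 -0.24  1.34]  after [-1.82 -0.24  1.34]
```

send_rows(
  steps=[
    [[0.35, 0, 0, 0, 0], [0.35, 0, 0, 0, 0], [0.35, 0, 0, 0, 0], [0.35, 0, 0, 0, 0], [0.35, 0, 0, 0, 0], [-1.2, -0.2, 0, 0, 0], [-0.7, 0, 0.8, 0, 0], [0, 0, 0.9, 0, 0], [0, 0, 0, 0, 0], [0, 0, 0, 0, 0.6]],
  ],
)

```text
clock: 40.12
position: [368.1, 289.2, -23.7]
ee_rot: [1.0, -0.012, 0.001, 0.001]
contact_force: [0.1, 0.3, 0.9]
gripper_width: 38.9
```

send_rows(
  steps=[
    [[0, 0, 0, 0, 0.6], [0, 0, 0, 0, 0.6], [0, 0, -2.5, 0, 0.6], [0, 0, -3, 0, 1], [0, 0, -2, 0, 1], [0, 4, 0, 0.12, 1], [-0.5, 4, 0, 0.12, 1], [0, 0, 0, 0.12, 1], [0, 0, 0, 0.12, 1], [0, 0, 0, 0.12, 1]],
  ],
)

```text
clock: 40.95
position: [361.4, 208.4, 58.4]
ee_rot: [0.948, -0.318, 0.003, -0.003]
contact_force: [0.7, 0.4, -0.3]
gripper_width: 85.2
```

send_rows(
  steps=[
    [[0, 0, 0, 0.12, 1], [0, 0, 0, 0.12, 1], [0, 0, 0, 0.12, 1], [0, 0, 0, 0.12, 1], [0, 0, 0, 0.12, 1], [0, 0, 0, 0.12, 1], [0, 0, 0, 0, 1]],
  ],
)

```text
clock: 41.53
position: [364.9, 207.9, 61.9]
ee_rot: [0.765, -0.644, 0.002, -0.009]
contact_force: [0.2, -0.4, -0.3]
gripper_width: 85.0
```

```bash
python3 -c "
from h import *
print(st()[2][:,2].round(4));tp(480.6,110.5,70,40,-1.38)
t,_=optics.get_image('top');cv2.imwrite('pics/top3.png',cv2.resize(t[180:360,140:415],None,fx=2.9,fy=2.9,interpolation=cv2.INTER_CUBIC))
"
```

```text
[ 0.0144  0.0103 -0.9998]
tip now [364.3 207.4 103. ]
clk 41.5 pos [364.9 207.9  61.9] yaw -1.399 w 85.0 F [ 0.2 -0.4 -0.3] tilt 0.018
turn -0.019 tool cm before turn [11.57 -9.74  3.37]  after [11.75 -9.53  3.37]
```

View pics/top3.png

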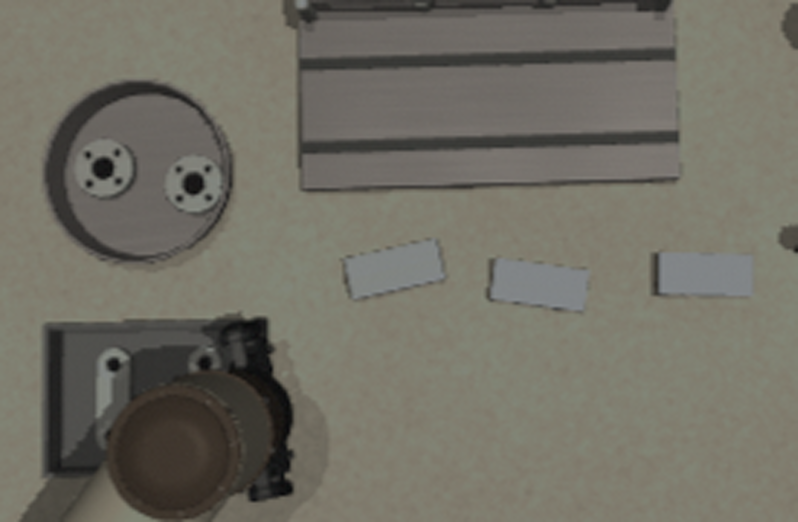

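send_rows(
  steps=[
    [[2.9, -2.5, 0.5, -0.019, 1], [2.9, -2.4, 1, 0, 1], [2.9, -2.4, 1, 0, 1], [2.9, -2.4, 0.5, 0, 1], [0, 0, 0, 0, 1]],
  ],
)

```text
clock: 42.0
position: [490.8, 115.0, 34.3]
ee_rot: [0.783, -0.622, 0.004, -0.013]
contact_force: [0.5, 0.4, -0.1]
gripper_width: 85.4
```

```bash
python3 -c "
from h import *
im,C,T=wcloud();c=blob(C,im,(480.6,110.5),60,15,28)
print(st()[2][:,2].round(4));tp(c[0],c[1],4,40,c[2])"
```

```text
blob n 10889 centre 479.7 110.7 z 20.5 size [40.3 91.1] yaw -1.378
[ 0.0204  0.0158 -0.9997]
tip now [487.8 115.   75.3]
clk 42.0 pos [488.7 115.6  34.2] yaw -1.344 w 85.4 F [-1.2 -0.2 -0.5] tilt 0.026
turn 0.034 tool cm before turn [0.31 1.06 7.1 ]  after [0.35 1.05 7.1 ]
```

send_rows(
  steps=[
    [[0.3, 1, 1, 0.034, 1], [0, 0, 1.7, 0, 1], [0, 0, 1.7, 0, 1], [0, 0, 1.3, 0, 1], [0, 0, 0, 0, 1]],
  ],
)

```text
clock: 42.47
position: [480.9, 111.6, -23.1]
ee_rot: [0.774, -0.633, 0.004, -0.015]
contact_force: [-0.3, -0.2, -1.0]
gripper_width: 85.4
```

```bash
python3 -c "
from h import *
print(st()[2][:,2].round(4));tp(479.7,110.7,4,40,-1.378)"
```

```text
[ 0.0238  0.018  -0.9996]
tip now [479.9 110.8  18. ]
clk 42.5 pos [480.9 111.6 -23.1] yaw -1.370 w 85.4 F [-0.3 -0.2 -1. ] tilt 0.030
turn 0.008 tool cm before turn [0.03 0.06 1.39]  after [0.03 0.06 1.39]
```

send_rows(
  steps=[
    [[0, 0.06, 1, 0, 1], [0, 0, 0.6, 0, 1], [0, 0, 0, 0, 0], [0, 0, 0, 0, 0], [0, 0, 0, 0, 0], [0, 0, 0, 0, 0], [0, 0, 0, 0, 0], [0, 0, 0, 0, 0], [0, 0, 0, 0, 0], [0, 0, 0, 0, 0]],
  ],
)

```text
clock: 43.3
position: [481.0, 114.7, -34.7]
ee_rot: [0.778, -0.629, 0.005, -0.017]
contact_force: [0.6, -0.1, -2.7]
gripper_width: 38.5
```

send_rows(
  steps=[
    [[0, 0, -2.5, 0, 0], [0, 0, -3, 0, 0], [0, 0, -1.5, 0, 0], [0, 0, 0, -0.12, 0], [0, 0, 0, -0.12, 0], [0, 0, 0, -0.12, 0], [0, 0, 0, -0.12, 0], [0, 0, 0, -0.12, 0], [0, 0, 0, -0.12, 0], [0, 0, 0, -0.12, 0]],
  ],
)

```text
clock: 44.13
position: [475.7, 111.0, 36.4]
ee_rot: [0.97, -0.242, 0.008, -0.011]
contact_force: [-0.0, -0.3, -2.1]
gripper_width: 38.2
```

send_rows(
  steps=[
    [[0, 0, 0, -0.12, 0], [0, 0, 0, -0.12, 0], [0, 0, 0, -0.12, 0], [0, 0, 0, -0.1, 0], [0, 0, 0, 0, 0]],
  ],
)

```text
clock: 44.55
position: [473.5, 109.7, 34.9]
ee_rot: [1.0, -0.003, 0.009, -0.008]
contact_force: [0.0, -0.2, -1.2]
gripper_width: 38.5
```

```bash
python3 -c "
from h import *
print(st()[2][:,2].round(4));tp(637.4,87.3,60,40,.002)
im,C,T=wcloud();p=st()[1];blob(C,im,p[:2],75,p[2]+40,p[2]+75)"
```

```text
[ 0.0177  0.0167 -0.9997]
tip now [472.8 109.1  76. ]
clk 44.5 pos [473.5 109.7  34.9] yaw -0.006 w 38.5 F [ 0.  -0.2 -1.2] tilt 0.024
turn -0.008 tool cm before turn [16.44  2.11  1.85]  after [16.42  2.24  1.85]
blob n 24569 centre 479.9 110.2 z 91.6 size [91.9 63.4] yaw 0.265
```

send_rows(
  steps=[
    [[4, 0.6, 0, -0.008, 0], [4, 0.5, 0, 0, 0], [4, 0.5, 0, 0, 0], [4, 0.5, 0.5, 0, 0], [0, 0, 1, 0, 0], [0, 0, 0, 0, 0]],
  ],
)

```text
clock: 45.1
position: [634.5, 84.1, 17.3]
ee_rot: [1.0, -0.009, 0.005, -0.007]
contact_force: [-1.6, 0.6, -3.4]
gripper_width: 38.7
```

```bash
python3 -c "
from h import *
print(st()[2][:,2].round(4));tp(634.4,87.3,32,40,.002)"
```

```text
[ 0.0096  0.0135 -0.9999]
tip now [634.1  83.5  58.4]
clk 45.1 pos [634.5  84.1  17.3] yaw -0.017 w 38.7 F [-1.6  0.6 -3.4] tilt 0.017
turn -0.019 tool cm before turn [-0.   -0.34  2.65]  after [ 0.01 -0.34  2.65]
```

send_rows(
  steps=[
    [[0, -0.34, 1, -0.019, 0], [0, 0, 1.2, 0, 0], [0, 0, 0.6, 0, 0], [0, 0, 0, 0, 0]],
  ],
)

```text
clock: 45.43
position: [635.3, 88.0, -10.6]
ee_rot: [1.0, 0.001, 0.006, -0.006]
contact_force: [1.4, -2.9, 2.7]
gripper_width: 38.6
```

```bash
python3 -c "
from h import *
print(st()[2][:,2].round(4));tp(634.4,87.3,32,40,.002)"
```

```text
[ 0.0129  0.0121 -0.9998]
tip now [634.8  87.5  30.5]
clk 45.4 pos [635.3  88.  -10.6] yaw 0.002 w 38.6 F [ 1.4 -2.9  2.7] tilt 0.018
turn -0.000 tool cm before turn [-0.04  0.02 -0.15]  after [-0.04  0.02 -0.15]
```

send_rows(
  steps=[
    [[0, 0, 0, 0, 0.65], [0, 0, 0, 0, 0.65], [0, 0, 0, 0, 0.65], [0, 0, -2.5, 0, 0.65], [0, 0, -3, 0, 1], [0, 0, -1.5, 0, 1], [0, 0, 0, 0, 1]],
  ],
)

```text
clock: 46.02
position: [629.5, 88.5, 60.6]
ee_rot: [1.0, 0.002, 0.004, -0.005]
contact_force: [0.7, -0.0, 0.5]
gripper_width: 85.1
```

```bash
python3 -c "
from h import *
im,C,T=wcloud();blob(C,im,(637,87),60,40,52)
print(st()[2][:,2].round(4));go(470,-27,65,-1.735)"
```

```text
blob n 10945 centre 638.7 89.0 z 45.4 size [40.4 90.1] yaw -0.003
[ 0.0061  0.0102 -0.9999]
clk 46.1 pos [628.9  88.5  59.4] yaw 0.004 w 85.4 F [ 0.3 -0.5  0.3] tilt 0.012
turn -1.403 tool cm before turn [-15.93  11.48  -0.78]  after [-13.98 -13.78  -0.78]
```

send_rows(
  steps=[
    [[-3.2, 2.3, 0, 0, 1], [-3.2, 2.3, 0, 0, 1], [-3.2, 2.3, 0, 0, 1], [-3.2, 2.3, 0, 0, 1], [-3.2, 2.3, 0, 0, 1], [0, 0, 0, 0.12, 1], [0, 0, 0, 0.12, 1], [0, 0, 0, 0.12, 1], [0, 0, 0, 0.12, 1], [0, 0, 0, 0.12, 1]],
  ],
)

```text
clock: 46.9
position: [448.2, -33.0, 43.2]
ee_rot: [0.953, -0.303, -0.009, -0.002]
contact_force: [-0.1, 0.0, -0.4]
gripper_width: 85.4
```

send_rows(
  steps=[
    [[0, 0, 0, 0.12, 1], [0, 0, 0, 0.12, 1], [0, 0, 0, 0.12, 1], [0, 0, 0, 0.12, 1], [0, 0, 0, 0.12, 1], [0, 0, 0, 0.12, 1], [0, 0, 0, 0.12, 1], [0, 0, 0, 0.12, 1], [0, 0, 0, 0.12, 1], [0, 0, 0, 0, 1]],
  ],
)

```text
clock: 47.73
position: [435.5, -34.5, 31.2]
ee_rot: [-0.643, 0.765, 0.015, -0.013]
contact_force: [-0.2, -0.5, 0.0]
gripper_width: 85.0
```

```bash
python3 -c "
from h import *
im,C,T=wcloud();c=blob(C,im,(461.6,-28),60,15,28)
print(st()[2][:,2].round(4));tp(c[0],c[1],4,40,c[2])"
```

```text
blob n 10547 centre 460.9 -26.5 z 20.5 size [91.1 40.3] yaw 1.406
[-0.0402  0.0053 -0.9992]
tip now [436.9 -34.8  72.1]
clk 47.8 pos [435.3 -34.6  31.1] yaw -1.740 w 85.4 F [-0.5  0.7 -0.6] tilt 0.041
turn -0.004 tool cm before turn [-1.23 -2.5   6.71]  after [-1.22 -2.5   6.71]
```

send_rows(
  steps=[
    [[-0.6, -1.3, 0, 0, 1], [-0.6, -1.2, 1, 0, 1], [0, 0, 1.5, 0, 1], [0, 0, 1.5, 0, 1], [0, 0, 1.3, 0, 1], [0, 0, 0, 0, 1]],
  ],
)

```text
clock: 48.28
position: [458.8, -26.4, -27.3]
ee_rot: [-0.653, 0.757, 0.016, -0.014]
contact_force: [-0.7, 0.6, 0.2]
gripper_width: 85.4
```

```bash
python3 -c "
from h import *
print(st()[2][:,2].round(4));tp(460.9,-26.5,4,40,-1.735)"
```

```text
[-0.0422  0.0052 -0.9991]
tip now [460.6 -26.6  13.8]
clk 48.3 pos [458.8 -26.4 -27.3] yaw -1.719 w 85.4 F [-0.7  0.6  0.2] tilt 0.042
turn 0.016 tool cm before turn [-0.01 -0.07  0.98]  after [-0.02 -0.07  0.98]
```

send_rows(
  steps=[
    [[0, -0.05, 0.7, 0.016, 1], [0, 0, 0.4, 0, 1], [0, 0, 0, 0, 0], [0, 0, 0, 0, 0], [0, 0, 0, 0, 0], [0, 0, 0, 0, 0], [0, 0, 0, 0, 0], [0, 0, 0, 0, 0], [0, 0, 0, 0, 0], [0, 0, 0, 0, 0]],
  ],
)

```text
clock: 49.12
position: [458.9, -26.3, -37.6]
ee_rot: [-0.648, 0.761, 0.015, -0.014]
contact_force: [-0.4, -0.3, -3.7]
gripper_width: 38.6
```

send_rows(
  steps=[
    [[0, 0, -2.5, 0, 0], [0, 0, -3, 0, 0], [0, 0, -2, 0, 0], [0, 0, 0, -0.12, 0], [0, 0, 0, -0.12, 0], [0, 0, 0, -0.12, 0], [0, 0, 0, -0.12, 0], [0, 0, 0, -0.12, 0], [0, 0, 0, -0.12, 0], [0, 0, 0, -0.12, 0]],
  ],
)

```text
clock: 49.95
position: [458.9, -27.3, 39.2]
ee_rot: [0.909, -0.416, -0.022, 0.007]
contact_force: [-1.0, 0.5, -2.4]
gripper_width: 38.7
```

send_rows(
  steps=[
    [[0, 0, 0, -0.12, 0], [0, 0, 0, -0.12, 0], [0, 0, 0, -0.12, 0], [0, 0, 0, -0.12, 0], [0, 0, 0, -0.12, 0], [0, 0, 0, -0.12, 0], [0, 0, 0, -0.12, 0], [0, 0, 0, 0, 0]],
  ],
)

```text
clock: 50.62
position: [455.1, -27.8, 36.8]
ee_rot: [1.0, 0.009, -0.026, -0.003]
contact_force: [0.1, -0.2, -1.8]
gripper_width: 38.7
```

```bash
python3 -c "
from h import *
print(st()[2][:,2].round(4));tp(637.4,18.3,65,40,.002)"
```

```text
[-0.0519  0.0061 -0.9986]
tip now [457.3 -28.1  77.9]
clk 50.6 pos [455.1 -27.8  36.8] yaw 0.018 w 38.7 F [ 0.1 -0.2 -1.8] tilt 0.052
turn 0.016 tool cm before turn [18.14 -4.3   0.38]  after [18.07 -4.6   0.38]
```

send_rows(
  steps=[
    [[3.7, -0.9, 0, 0.016, 0], [3.7, -0.9, 0, 0, 0], [3.7, -0.9, 0, 0, 0], [3.7, -0.9, 0, 0, 0], [3.3, -0.9, 0.4, 0, 0], [0, 0, 1, 0, 0], [0, 0, 0, 0, 0]],
  ],
)

```text
clock: 51.2
position: [635.2, 16.9, 6.8]
ee_rot: [0.999, -0.012, -0.031, -0.002]
contact_force: [-2.0, -0.6, -3.1]
gripper_width: 38.7
```

```bash
python3 -c "
from h import *
print(st()[2][:,2].round(4));tp(637.4,18.3,29,40,.002)"
```

```text
[-0.0622  0.0056 -0.998 ]
tip now [637.8  16.7  47.8]
clk 51.2 pos [635.2  16.9   6.8] yaw -0.024 w 38.7 F [-2.  -0.6 -3.1] tilt 0.063
turn -0.026 tool cm before turn [ 0.08 -0.16  1.88]  after [ 0.08 -0.15  1.88]
```

send_rows(
  steps=[
    [[0.05, -0.15, 0.9, -0.026, 0], [0, 0, 0.7, 0, 0], [0, 0, 0.4, 0, 0], [0, 0, 0.3, 0, 0], [0, 0, 0, 0, 0], [0, 0, 0, 0, 0.65], [0, 0, 0, 0, 0.65], [0, 0, 0, 0, 0.65]],
  ],
)

```text
clock: 51.87
position: [633.2, 18.4, -9.5]
ee_rot: [1.0, 0.001, -0.028, -0.002]
contact_force: [0.1, 0.5, -0.2]
gripper_width: 55.1
```

send_rows(
  steps=[
    [[0, 0, -2.5, 0, 0.65], [0, 0, -3, 0, 1], [0, 0, -1.5, 0, 1], [0, 0, 0, 0, 1]],
  ],
)

```text
clock: 52.2
position: [634.6, 17.0, 60.5]
ee_rot: [1.0, -0.0, -0.031, -0.001]
contact_force: [0.6, -0.2, 0.1]
gripper_width: 84.8
```

```bash
python3 -c "
from h import *
im,C,T=wcloud();blob(C,im,(637,17.3),60,40,52);blob(C,im,(637,89),45,40,52)
print(st()[2][:,2].round(4));go(466,-186,65,-1.6)"
```

```text
blob n 10740 centre 638.5 19.8 z 45.5 size [40.3 91. ] yaw -0.001
blob n 8188 centre 638.2 88.6 z 45.5 size [40.8 87.6] yaw -0.006
[-0.0637  0.0028 -0.998 ]
clk 52.2 pos [633.9  17.   59.2] yaw -0.000 w 85.5 F [0.4 0.4 0.1] tilt 0.064
turn -1.542 tool cm before turn [-16.78  20.3    0.44]  after [-20.78 -16.19   0.44]
```

send_rows(
  steps=[
    [[-2.6, 3.15, 0, 0, 1], [-2.6, 3.15, 0, 0, 1], [-2.6, 3.15, 0, 0, 1], [-2.6, 3.15, 0, 0, 1], [-2.6, 3.15, 0, 0, 1], [-2.6, 3.15, 0, 0, 1], [0, 0, 0, 0.12, 1], [0, 0, 0, 0.12, 1], [0, 0, 0, 0.12, 1], [0, 0, 0, 0.12, 1]],
  ],
)

```text
clock: 53.08
position: [460.9, -175.6, 54.0]
ee_rot: [0.969, -0.244, -0.043, 0.007]
contact_force: [0.2, 0.6, -0.8]
gripper_width: 85.1
```

send_rows(
  steps=[
    [[0, 0, 0, 0.12, 1], [0, 0, 0, 0.12, 1], [0, 0, 0, 0.12, 1], [0, 0, 0, 0.12, 1], [0, 0, 0, 0.12, 1], [0, 0, 0, 0.12, 1], [0, 0, 0, 0.12, 1], [0, 0, 0, 0.12, 1], [0, 0, 0, 0.12, 1], [0, 0, 0, 0, 1]],
  ],
)

```text
clock: 53.92
position: [446.6, -174.5, 39.2]
ee_rot: [-0.688, 0.723, 0.044, -0.037]
contact_force: [-1.0, 0.8, -0.9]
gripper_width: 85.4
```

```bash
python3 -c "
from h import *
im,C,T=wcloud();c=blob(C,im,(466.9,-186),60,15,28)
print(st()[2][:,2].round(4));tp(c[0],c[1],4,40,c[2])"
```

```text
blob n 10839 centre 466.6 -184.6 z 20.5 size [90.4 40.2] yaw 1.522
[-0.1145  0.0133 -0.9933]
tip now [ 451.1 -175.    79.9]
clk 54.0 pos [ 446.4 -174.4   39.1] yaw -1.617 w 85.2 F [-0.5  0.2 -0.5] tilt 0.116
turn 0.003 tool cm before turn [ 0.95 -2.45  7.35]  after [ 0.95 -2.46  7.35]
```

send_rows(
  steps=[
    [[0.5, -1.3, 0.5, 0, 1], [0.45, -1.2, 1.2, 0, 1], [0, 0, 1.7, 0, 1], [0, 0, 1.5, 0, 1], [0, 0, 1.2, 0, 1], [0, 0, 0, 0, 1]],
  ],
)

```text
clock: 54.47
position: [462.3, -184.4, -29.9]
ee_rot: [-0.697, 0.715, 0.046, -0.037]
contact_force: [-0.5, -0.2, 0.4]
gripper_width: 85.6
```

```bash
python3 -c "
from h import *
print(st()[2][:,2].round(4));tp(466.6,-184.9,5,40,-1.61)"
```

```text
[-0.1175  0.014  -0.993 ]
tip now [ 467.1 -185.    10.9]
clk 54.5 pos [ 462.3 -184.4  -29.9] yaw -1.597 w 85.6 F [-0.5 -0.2  0.4] tilt 0.119
turn 0.013 tool cm before turn [-0.   -0.02  0.59]  after [-0.   -0.02  0.59]
```

send_rows(
  steps=[
    [[0, 0, 0.4, 0.01, 1], [0, 0, 0.2, 0, 1], [0, 0, 0, 0, 0], [0, 0, 0, 0, 0], [0, 0, 0, 0, 0], [0, 0, 0, 0, 0], [0, 0, 0, 0, 0], [0, 0, 0, 0, 0], [0, 0, 0, 0, 0], [0, 0, 0, 0, 0]],
  ],
)

```text
clock: 55.3
position: [462.0, -184.2, -34.3]
ee_rot: [-0.695, 0.717, 0.045, -0.037]
contact_force: [-0.6, -0.5, -2.5]
gripper_width: 39.3
```

send_rows(
  steps=[
    [[0, 0, -2.5, 0, 0], [0, 0, -3, 0, 0], [0, 0, -2, 0, 0], [0, 0, 0, -0.12, 0], [0, 0, 0, -0.12, 0], [0, 0, 0, -0.12, 0], [0, 0, 0, -0.12, 0], [0, 0, 0, -0.12, 0], [0, 0, 0, -0.12, 0], [0, 0, 0, -0.12, 0]],
  ],
)

```text
clock: 56.13
position: [468.6, -184.6, 41.4]
ee_rot: [0.933, -0.356, -0.059, 0.014]
contact_force: [-0.1, -0.6, -2.1]
gripper_width: 38.7
```

send_rows(
  steps=[
    [[0, 0, 0, -0.12, 0], [0, 0, 0, -0.12, 0], [0, 0, 0, -0.12, 0], [0, 0, 0, -0.12, 0], [0, 0, 0, -0.12, 0], [0, 0, 0, -0.12, 0], [0, 0, 0, 0, 0]],
  ],
)

```text
clock: 56.72
position: [466.1, -183.9, 39.1]
ee_rot: [0.998, 0.011, -0.062, -0.01]
contact_force: [0.6, 0.3, -1.4]
gripper_width: 39.2
```

```bash
python3 -c "
from h import *
print(st()[2][:,2].round(4));tp(637.4,-52,80,40,.002)"
```

```text
[-0.1242  0.0181 -0.9921]
tip now [ 471.2 -184.6   79.8]
clk 56.7 pos [ 466.1 -183.9   39.1] yaw 0.024 w 39.2 F [ 0.6  0.3 -1.4] tilt 0.126
turn 0.022 tool cm before turn [ 16.8  -12.89  -1.84]  after [ 16.51 -13.27  -1.84]
```

send_rows(
  steps=[
    [[2.7, -2.1, -1.8, 0.022, 0], [2.8, -2.25, 0, 0, 0], [2.8, -2.25, 0, 0, 0], [2.8, -2.25, 0, 0, 0], [2.8, -2.25, 0, 0, 0], [2.6, -2, 0, 0, 0], [0, 0, -2, 0, 0], [0, 0, -2, 0, 0], [0, 0, 0, 0, 0]],
  ],
)

```text
clock: 57.47
position: [640.1, -47.7, 70.9]
ee_rot: [0.997, -0.017, -0.069, -0.009]
contact_force: [0.8, -0.6, -1.0]
gripper_width: 39.0
```

send_rows(
  steps=[
    [[0, 0, 2, 0, 0], [0, 0, 2, 0, 0], [0, 0, 1.5, 0, 0], [0, 0, -2, 0, 0], [0, 0, -2, 0, 0], [0, 0, -2, 0, 0], [0, 0, 2, 0, 0], [0, 0, 2, 0, 0], [0, 0, 1.5, 0, 0], [0, 0, 0, 0, 0]],
  ],
)

```text
clock: 58.3
position: [624.1, -47.9, 10.5]
ee_rot: [0.997, -0.033, -0.075, -0.01]
contact_force: [-1.7, -0.4, -3.2]
gripper_width: 38.9
```

```bash
python3 -c "
from h import *
print(st()[2][:,2].round(4));tp(638,-51,32,40,.002)"
```

```text
[-0.1486  0.0246 -0.9886]
tip now [630.2 -48.9  51.1]
clk 58.3 pos [624.1 -47.9  10.5] yaw -0.064 w 38.9 F [-1.7 -0.4 -3.2] tilt 0.151
turn -0.066 tool cm before turn [1.07 0.19 1.77]  after [1.06 0.26 1.77]
```

send_rows(
  steps=[
    [[1.2, 0.2, 0.6, -0.066, 0], [0.3, 0, 0.6, 0, 0], [0, 0, 0.4, 0, 0], [0, 0, 0.4, 0, 0], [-0.1, 0, 0.4, 0, 0], [-0.1, 0, 0.4, 0, 0], [-0.1, 0, 0.4, 0, 0]],
  ],
)

```text
clock: 58.88
position: [633.5, -50.6, -8.7]
ee_rot: [0.997, -0.004, -0.071, -0.01]
contact_force: [-2.3, 1.3, 11.0]
gripper_width: 39.0
```

```bash
python3 -c "
from h import *
print(st()[2][:,2].round(4));tp(638,-51,32,40,.002)
im,C,T=wcloud();blob(C,im,(638,-50),62,38,60)"
```

```text
[-0.1408  0.0203 -0.9898]
tip now [639.3 -51.4  31.9]
clk 58.9 pos [633.5 -50.6  -8.7] yaw -0.007 w 39.0 F [-2.3  1.3 11. ] tilt 0.143
turn -0.009 tool cm before turn [-0.13 -0.04  0.01]  after [-0.13 -0.04  0.01]
blob n 22605 centre 644.4 -49.2 z 46.6 size [63.8 93. ] yaw -0.267
```

send_rows(
  steps=[
    [[0, 0, 0, 0, 0.65], [0, 0, 0, 0, 0.65], [0, 0, 0, 0, 0.65], [0, 0, -2.5, 0, 0.65], [0, 0, -3, 0, 1], [0, 0, -1.5, 0, 1], [0, 0, 0, 0, 1]],
  ],
)

```text
clock: 59.52
position: [642.5, -52.6, 63.7]
ee_rot: [0.997, -0.009, -0.071, -0.009]
contact_force: [0.3, -0.3, 0.7]
gripper_width: 84.9
```

```bash
python3 -c "
from h import *
im,C,T=wcloud();blob(C,im,(638,-51),60,38,56);blob(C,im,(638,19.5),35,38,56)
print(st()[2][:,2].round(4))"
```

```text
blob n 10101 centre 642.2 -49.8 z 45.4 size [40.5 90.3] yaw -0.010
blob n 5872 centre 638.0 19.6 z 45.4 size [40.7 69.9] yaw -0.003
[-0.1432  0.0201 -0.9895]
```

send_rows(
  steps=[
    [[0, 0, -3, 0.12, 1], [0, 0, -3, 0.12, 1], [0, 0, -2.5, 0.12, 1], [0, 0, 0, 0.12, 1], [0, 0, 0, 0.12, 1], [0, 0, 0, 0.12, 1], [0, 0, 0, 0.12, 1], [0, 0, 0, 0.12, 1], [0, 0, 0, 0.12, 1], [0, 0, 0, 0.12, 1]],
  ],
)

```text
clock: 60.4
position: [644.7, -53.6, 130.8]
ee_rot: [0.802, -0.591, -0.077, 0.042]
contact_force: [1.4, -0.2, -0.7]
gripper_width: 85.4
```

```bash
python3 -c "
from h import *
print(st()[2][:,2].round(4));g=leverpt(.7,68);print(g);tp(g[0],g[1],190,34,-1.318)"
```

```text
[-0.1727  0.0232 -0.9847]
[ 499.88149755 -324.42058698  103.87734447]
tip now [651.6 -54.5 170.6]
clk 60.4 pos [644.7 -53.6 130.8] yaw -1.276 w 85.4 F [ 1.4 -0.2 -0.7] tilt 0.175
turn 0.042 tool cm before turn [21.21 22.64  0.08]  after [22.15 21.72  0.08]
```

send_rows(
  steps=[
    [[2.7, 2.7, 0, 0.042, 1], [2.75, 2.7, 0, 0, 1], [2.75, 2.7, 0, 0, 1], [2.75, 2.7, 0, 0, 1], [2.75, 2.7, 0, 0, 1], [2.75, 2.7, 0, 0, 1], [2.75, 2.7, 0, 0, 1], [2.75, 2.7, 0, 0, 1], [0, 0, 0, 0, 1]],
  ],
)

```text
clock: 61.15
position: [479.0, -325.7, 132.3]
ee_rot: [0.787, -0.609, -0.09, 0.05]
contact_force: [0.4, 0.3, 1.4]
gripper_width: 85.1
```

```bash
python3 -c "
from h import *
lever()
print(st()[2].round(3).tolist());g=leverpt(.7,74);print(g);tp(g[0],g[1],94,34,-1.318)"
```

```text
cap n 1349 angle 0.626 r 111.5
collar top n 972 [80.4 94.3]
[[0.243, -0.949, -0.203], [-0.967, -0.254, 0.032], [-0.082, 0.188, -0.979]]
[ 499.36810028 -322.42828583  109.51358075]
tip now [ 488.1 -325.1  171.1]
clk 61.2 pos [ 479.9 -323.8  131.6] yaw -1.325 w 85.5 F [-1.2  1.   0.5] tilt 0.207
turn -0.007 tool cm before turn [ 0.65 -2.58  7.32]  after [ 0.67 -2.58  7.32]
```

send_rows(
  steps=[
    [[0.3, -1.3, 0, 0, 1], [0.35, -1.3, 0, 0, 1], [0, 0, 1.8, 0, 1], [0, 0, 1.8, 0, 1], [0, 0, 1.8, 0, 1], [0, 0, 1.2, 0, 1], [0, 0, 0, 0, 1]],
  ],
)

```text
clock: 61.78
position: [498.1, -314.5, 50.4]
ee_rot: [0.788, -0.607, -0.094, 0.05]
contact_force: [-1.6, 0.7, -0.3]
gripper_width: 85.7
```

```bash
python3 -c "
from h import *
g=leverpt(.7,74);print(st()[2][:,2].round(3));tp(g[0],g[1],95,34,-1.318)"
```

```text
[-0.208  0.035 -0.977]
tip now [ 506.5 -315.9   89.8]
clk 61.8 pos [ 498.1 -314.5   50.4] yaw -1.322 w 85.7 F [-1.6  0.7 -0.3] tilt 0.213
turn -0.004 tool cm before turn [ 0.41  0.94 -0.38]  after [ 0.41  0.94 -0.38]
```

send_rows(
  steps=[
    [[0.4, 0.9, -0.3, 0, 1], [0, 0.4, 0, 0, 1], [0, 0, 0, 0, 0], [0, 0, 0, 0, 0], [0, 0, 0, 0, 0], [0, 0, 0, 0, 0], [0, 0, 0, 0, 0], [0, 0, 0, 0, 0], [0, 0, 0, 0, 0], [0, 0, 0, 0, 0]],
  ],
)

```text
clock: 62.62
position: [488.4, -321.1, 57.9]
ee_rot: [0.789, -0.605, -0.093, 0.05]
contact_force: [-0.9, 0.7, -0.6]
gripper_width: 33.2
```

send_rows(
  steps=[
    [[0, 0.35, 0, 0, 0], [0, 0.35, 0, 0, 0], [0, 0.35, 0, 0, 0], [0, 0.35, 0, 0, 0], [0, 0.35, 0, 0, 0], [0, 0.35, 0, 0, 0]],
  ],
)

```text
clock: 63.12
position: [489.1, -321.0, 58.9]
ee_rot: [0.793, -0.604, -0.077, 0.038]
contact_force: [6.7, 5.2, -3.8]
gripper_width: 32.7
```

```bash
python3 -c "
from h import *
g=leverpt(.7,74);print(g,st()[2][:,2].round(3));gg(*g,-1.318);lever()"
```

```text
[ 499.36810028 -322.42828583  109.51358075] [-0.167  0.033 -0.985]
pad centre [ 499.  -323.   117.1]
clk 63.1 pos [ 489.1 -321.    58.9] yaw -1.308 w 32.7 F [ 6.7  5.2 -3.8] tilt 0.171
turn 0.010 tool cm before turn [ 0.01 -0.17  0.74]  after [ 0.01 -0.17  0.74]
cap n 2244 angle 0.599 r 108.8
collar top n 2611 [82.3 94.7]
```

send_rows(
  steps=[
    [[0, 0.4, 0.02, 0, 0], [0, 0.4, 0.02, 0, 0], [0, 0.4, 0.02, 0, 0], [0, 0.4, 0.02, 0, 0], [0, 0.4, 0.02, 0, 0], [0, 0.4, 0.02, 0, 0], [0, 0.4, 0.02, 0, 0], [0, 0.4, 0.02, 0, 0], [0, 0.4, 0.02, 0, 0], [0, 0.4, 0.02, 0, 0]],
  ],
)

```text
clock: 64.0
position: [492.9, -321.4, 59.6]
ee_rot: [0.799, -0.6, -0.042, 0.013]
contact_force: [9.9, 5.3, -4.6]
gripper_width: 31.9
```

send_rows(
  steps=[
    [[0, 0.4, 0.02, 0, 0], [0, 0.4, 0.02, 0, 0], [0, 0.4, 0.02, 0, 0], [0, 0.4, 0.02, 0, 0], [0, 0.4, 0.02, 0, 0], [0, 0.4, 0.02, 0, 0], [0, 0.3, 0.02, 0, 0], [0, 0, 0, 0, 0]],
  ],
)

```text
clock: 64.67
position: [496.7, -320.6, 58.9]
ee_rot: [0.802, -0.597, -0.02, -0.002]
contact_force: [-1.6, -3.2, -3.1]
gripper_width: 32.0
```

```bash
python3 -c "
from h import *
g=leverpt(.7,74);print(g,st()[2][:,2].round(3));gg(*g,-1.318);lever()"
```

```text
[ 499.36810028 -322.42828583  109.51358075] [-0.03   0.028 -0.999]
pad centre [ 498.4 -322.3  117.9]
clk 64.7 pos [ 496.7 -320.6   58.9] yaw -1.279 w 32.0 F [-1.6 -3.2 -3.1] tilt 0.041
turn 0.039 tool cm before turn [ 0.07 -0.1   0.83]  after [ 0.07 -0.11  0.83]
cap n 2557 angle 0.604 r 110.0
collar top n 2792 [83.7 95.8]
```

send_rows(
  steps=[
    [[-0.22, 0, -0.6, 0, 0], [-0.2, 0, -0.6, 0, 0], [-0.05, 0, -0.25, 0, 0]],
  ],
)

```text
clock: 64.97
position: [495.5, -316.7, 70.2]
ee_rot: [0.802, -0.597, -0.021, -0.002]
contact_force: [7.1, -10.3, -27.7]
gripper_width: 31.4
```

```bash
python3 -c "
from h import *
print(st()[2][:,2].round(3));lever();g=leverpt(0,88);gg(*g,-1.318)"
```

```text
[-0.031  0.029 -0.999]
cap n 2619 angle 0.616 r 111.2
collar top n 2410 [91.3 95.3]
pad centre [ 497.3 -318.5  128.9]
clk 65.0 pos [ 495.5 -316.8   70. ] yaw -1.281 w 31.5 F [  5.8  -4.7 -15.8] tilt 0.042
turn 0.037 tool cm before turn [6.01 0.12 0.41]  after [ 6.01 -0.11  0.41]
```

send_rows(
  steps=[
    [[0.8, 0, -0.25, 0, 0], [0.85, 0, -0.2, 0, 0], [0.85, 0, -0.15, 0, 0], [0.85, 0, -0.1, 0, 0], [0.85, 0, -0.05, 0, 0]],
  ],
)

```text
clock: 65.43
position: [501.7, -341.1, 69.1]
ee_rot: [0.802, -0.596, -0.036, -0.009]
contact_force: [-0.5, 12.8, 4.2]
gripper_width: 31.9
```

```bash
python3 -c "
from h import *
print(st()[2][:,2].round(3));lever();g=leverpt(0,88);gg(*g,-1.318)"
```

```text
[-0.046  0.058 -0.997]
cap n 2873 angle 0.395 r 111.8
collar top n 2593 [88.8 95.1]
pad centre [ 504.8 -345.4  128.2]
clk 65.5 pos [ 502.1 -342.    69.4] yaw -1.278 w 32.1 F [-0.   6.2 -1.1] tilt 0.074
turn 0.040 tool cm before turn [3.22 0.08 0.34]  after [ 3.22 -0.05  0.34]
```

send_rows(
  steps=[
    [[0.4, 0, -0.4, 0, 0], [0.85, 0, -0.1, 0, 0], [0.85, 0, 0, 0, 0], [0.85, 0, 0.08, 0, 0], [0.85, 0, 0.15, 0, 0], [0.85, 0, 0.2, 0, 0], [0.6, 0, 0.1, 0, 0]],
  ],
)

```text
clock: 66.07
position: [508.5, -368.6, 66.1]
ee_rot: [0.804, -0.592, -0.056, -0.019]
contact_force: [-0.9, 8.1, -0.3]
gripper_width: 31.7
```

```bash
python3 -c "
from h import *
print(st()[2][:,2].round(3));lever();g=leverpt(0,88);gg(*g,-1.318)"
```

```text
[-0.068  0.098 -0.993]
cap n 2878 angle 0.108 r 112.4
collar top n 2519 [89.1 95.1]
pad centre [ 512.7 -374.9  124.5]
clk 66.1 pos [ 508.7 -369.2   65.9] yaw -1.271 w 31.8 F [0.  5.4 1.3] tilt 0.119
turn 0.047 tool cm before turn [ 0.16 -0.01  0.16]  after [ 0.16 -0.02  0.16]
```

send_rows(
  steps=[
    [[0.7, 0, 0.0, 0, 0], [0.7, 0, 0.15, 0, 0], [0.7, 0, 0.2, 0, 0], [0.6, 0, 0.15, 0, 0], [0.5, 0, 0.1, 0, 0], [0.5, 0, 0.1, 0, 0]],
  ],
)

```text
clock: 66.62
position: [517.2, -401.4, 59.0]
ee_rot: [0.805, -0.59, -0.059, -0.02]
contact_force: [0.2, -0.1, -0.3]
gripper_width: -0.0
```

```bash
python3 -c "
from h import *
print(st()[2][:,2].round(3),st()[0]['contact_force'].round(1));lever();im,d=optics.get_image('top');C=cloud('top',d);print(C[208:218,300:320,2].mean(),np.nanmedian(C[205:216,290:340,2]))"
```

```text
[-0.071  0.102 -0.992] [ 0.2 -0.1 -0.3]
cap n 449 angle -0.178 r 111.6
collar top n 748 [87.  96.5]
74.86746361998986 73.61928651970067
```

send_rows(
  steps=[
    [[-0.15, 0, 0.65, 0, 0], [-0.15, 0, 0.65, 0, 0], [0, 0, 0, 0, 1], [0, 0, 0, 0, 1], [0, 0, 0, 0, 1], [0, 0, 0, 0, 1], [0, 0, 0, 0, 1], [0, 0, 0, 0, 1], [0, 0, 0, 0, 1]],
  ],
)

```text
clock: 67.47
position: [514.0, -394.9, 45.4]
ee_rot: [0.805, -0.59, -0.06, -0.02]
contact_force: [1.4, 0.1, 0.7]
gripper_width: 83.1
```

```bash
python3 -c "
from h import *
print(st()[2][:,2].round(3));lever();g=leverpt(0,70);gg(*g,-1.318)
o=np.zeros((600,800,3),np.uint8)
w,_=optics.get_image('wrist');o[:300,:300]=w[150:450,170:470]
t,_=optics.get_image('top');s,_=optics.get_image('scene');o[:300,300:600]=cv2.resize(s[215:275,160:220],None,fx=5,fy=5,interpolation=cv2.INTER_CUBIC)
o[300:600,:]=cv2.resize(t[165:285,160:480],(800,300),interpolation=cv2.INTER_CUBIC)
cv2.imwrite('pics/e1.png',o)"
```

```text
[-0.073  0.104 -0.992]
cap n 0 angle nan r nan
collar top n 1207 [81.6 94.5]
pad centre [ 518.4 -401.1  104. ]
clk 67.5 pos [ 514.1 -395.    45.5] yaw -1.268 w 85.3 F [0.6 0.2 0.4] tilt 0.127
turn 0.050 tool cm before turn [-3.14 -0.29  0.19]  after [-3.15 -0.13  0.19]
  return _methods._mean(a, axis=axis, dtype=dtype,
  ret = ret.dtype.type(ret / rcount)
```

View pics/e1.png

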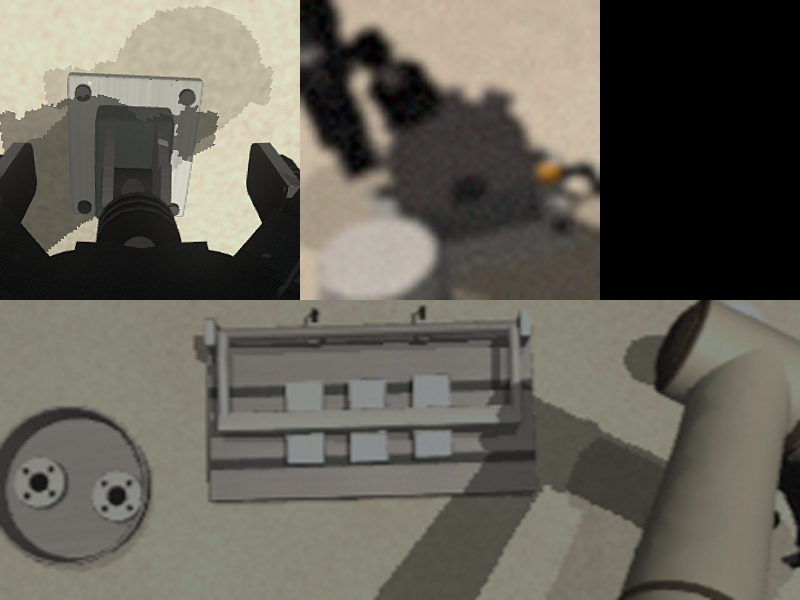

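send_rows(
  steps=[
    [[0, 0, -2, 0, 1], [0, 0, -3, 0, 1], [0, 0, -4, 0, 1], [0, 0, -4, 0, 1], [0, 0, -2, 0, 1], [-3.5, 2, 0, 0, 1], [-3.5, 2, 0, 0, 1], [-3.5, 2, 0, 0, 1], [-3.5, 2, 0, 0, 1], [-3.5, 2, 0, 0, 1]],
  ],
)

```text
clock: 68.5
position: [377.6, -275.6, 219.2]
ee_rot: [0.803, -0.592, -0.065, -0.019]
contact_force: [-0.1, 1.1, 1.2]
gripper_width: 85.7
```

send_rows(
  steps=[
    [[-3.5, 1.5, 0, 0, 1], [-3.5, 1.5, 0, 0, 1], [-2, 0, 0, 0, 1], [0, 0, 0, 0, 1]],
  ],
)

```text
clock: 68.83
position: [313.7, -193.1, 234.3]
ee_rot: [0.803, -0.592, -0.063, -0.021]
contact_force: [1.2, -0.6, -0.3]
gripper_width: 85.4
```

```bash
python3 -W ignore -c "
from h import *
print(st()[1].round(0))
t,d=optics.get_image('top');s,ds=optics.get_image('scene')
def cap(d,n):
  C=cloud(n,d);q=C-VC;vx=q@VX;vy=q@np.array([-VX[1],VX[0],0]);m=(abs(vy)<10)&(q[...,2]>92)&(q[...,2]<118)&(abs(vx)<70);print(n,m.sum(),np.median(vx[m]).round(1),np.median(q[...,2][m]).round(1))
for n,a in(('top',np.load('top0.npy')),('top',d),('scene',np.load('scene0.npy')),('scene',ds)): cap(a,n)
C0=cloud('top',np.load('top0.npy'));C=cloud('top',d)
for c in(C0,C): print('bar z',np.median(c[212:215,300:312,2]).round(1),np.median(c[210:217,250:365,2]).round(1),[np.percentile(c[205:222,255:360,2],90).round(1)])
s0=cv2.imread('pics/scene0.png');t0=cv2.imread('pics/top0.png')
print('scene diff',cv2.absdiff(s0,s)[218:240,170:205].mean(),'top diff',cv2.absdiff(t0,t)[245:268,440:475].mean(), 'control',cv2.absdiff(t0,t)[260:300,490:515].mean())
o=np.zeros((600,800,3),np.uint8)
for i,(a,b) in enumerate(((t0,s0),(t,s))):
  o[:300,i*400:i*400+350]=cv2.resize(a[230:290,410:480],(350,300),interpolation=cv2.INTER_CUBIC);o[300:,i*400:i*400+300]=cv2.resize(b[215:275,160:220],(300,300),interpolation=cv2.INTER_CUBIC)
cv2.imwrite('pics/e2.png',o)"
```

```text
[ 314. -193.  234.]
top 70 -33.8 105.1
top 72 -29.4 105.8
scene 59 -37.5 103.2
scene 54 -32.6 104.8
bar z 62.4 61.7 [np.float64(64.1)]
bar z 76.1 75.2 [np.float64(77.2)]
scene diff 11.485714285714286 top diff 7.497308488612837 control 4.9126666666666665
```

View pics/e2.png

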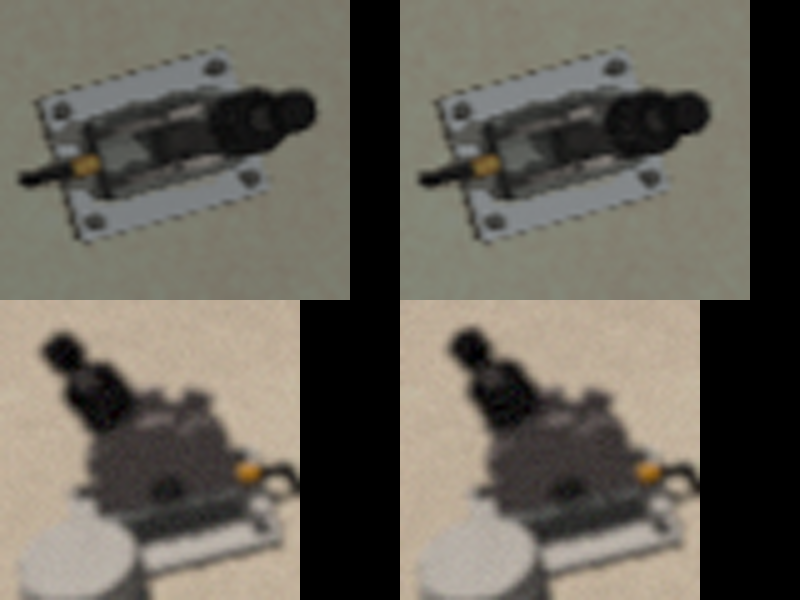

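send_rows(
  steps=[
    [[2.6, -2.05, 0, 0, 0], [2.6, -2.05, 0, 0, 0], [2.6, -2.05, 0, 0, 0], [2.6, -2.05, 0, 0, 0], [2.6, -2.05, 0, 0, 0], [2.6, -2.05, 0, 0, 0], [2.6, -2.1, 0, 0, 0], [0, 0, 0, 0, 0], [0, 0, 0, 0, 0], [0, 0, 0, 0, 0]],
  ],
)

```text
clock: 69.77
position: [517.6, -341.5, 191.7]
ee_rot: [0.8, -0.595, -0.067, -0.019]
contact_force: [0.4, 1.1, -0.4]
gripper_width: -0.1
```

send_rows(
  steps=[
    [[0, 0, 2.5, 0, 0], [0, 0, 2.5, 0, 0], [0, 0, 2.5, 0, 0], [0, 0, 2.5, 0, 0], [0, 0, 2.4, 0, 0], [0, 0, 0, 0, 0], [1, 0, -0.1, 0, 0], [1, 0, -0.1, 0, 0], [1, 0, -0.1, 0, 0], [0.7, 0, -0.1, 0, 0]],
  ],
)

```text
clock: 70.6
position: [507.2, -340.8, 69.2]
ee_rot: [0.798, -0.595, -0.087, -0.03]
contact_force: [-1.9, 21.1, 4.8]
gripper_width: -0.1
```

send_rows(
  steps=[
    [[0.4, 0, -0.04, 0, 0], [0.4, 0, -0.04, 0, 0], [0.4, 0, -0.04, 0, 0], [0.4, 0, -0.04, 0, 0], [0.4, 0, -0.04, 0, 0], [0.4, 0, -0.04, 0, 0], [0.4, 0, -0.04, 0, 0], [0.4, 0, -0.04, 0, 0], [0.4, 0, -0.04, 0, 0], [0.4, 0, -0.04, 0, 0]],
  ],
)

```text
clock: 71.43
position: [505.8, -337.5, 74.7]
ee_rot: [0.795, -0.591, -0.128, -0.053]
contact_force: [-1.9, 12.8, 0.7]
gripper_width: -0.1
```

send_rows(
  steps=[
    [[-1, 0, 0, 0, 0], [-1, 0, -1, 0, 0], [0, 0, -3, 0, 0], [0, 0, -4, 0, 0], [0, 0, -4, 0, 0], [-3.5, 2, 0, 0, 0], [-3.5, 2, 0, 0, 0], [-3.5, 2, 0, 0, 0], [-3.5, 2, 0, 0, 0], [0, 0, 0, 0, 0]],
  ],
)

```text
clock: 72.27
position: [409.1, -250.3, 264.3]
ee_rot: [0.797, -0.593, -0.103, -0.052]
contact_force: [0.0, -0.4, 0.3]
gripper_width: -0.3
```

```bash
python3 -W ignore -c "
from h import *
print(st()[1].round(0))
t,d=optics.get_image('top');s,ds=optics.get_image('scene');cv2.imwrite('pics/tf.png',t)
for n,a in(('top',d),('scene',ds)):
  C=cloud(n,a);q=C-VC;vx=q@VX;vy=q@np.array([-VX[1],VX[0],0]);m=(abs(vy)<10)&(q[...,2]>92)&(q[...,2]<118)&(abs(vx)<70);print(n,m.sum(),np.median(vx[m]).round(1),np.median(q[...,2][m]).round(1))
C=cloud('top',d);print('bar z',np.median(C[212:215,300:312,2]).round(1),np.median(C[210:217,250:365,2]).round(1))
"
```

```text
[ 409. -250.  264.]
top 0 nan nan
scene 57 -37.5 103.1
bar z 62.0 61.9
```

```bash
python3 -c "
from h import *
job.job_done();print('done')"
```

```text
the job is handed in; nothing more can be done
done
```

I finished the changeover in the order asked and handed it in at about 72 s on the robot clock. No verdict was reported.

**What I did:**
- I released the clamp bar at the valve with the collar home.
- Both flanges are in the round dish and both link bars are in the tray.
- The three blanks lie flat, side by side across the bar line. I then threw the lever back to clamp them.

**Last checks:**
- **Clamp:** the lever cap and bar height matched the first pictures (cap −37.5 mm, bar about 62 mm, as at the start). The collar looked home before the last push, and I did not view it again afterwards.
- **Blanks:** all tops read 45.5 mm. Centres were at x 638.2, 638.0 and 642.2 mm, against a bar line at 637.4 mm, so the third sits about 5 mm off.
- **Pieces:** a top view after they were set down showed the flanges flat in the dish and the links in the tray. The last pictures taken showed the flanges and blanks still in place. I did not look at the tray again, nor check the other bench items at the end.

**What disagreed or failed:**
- **Fingertips:** they stood about 38 mm short of the reported TCP, so my first grasp closed on the lever's cap. I measured the offset and used it from then on.
- **Tilt:** the tool drifted up to 0.2 rad off vertical. I corrected it by pressing the held part or the tool against the dish, the tray and the locked lever.
- **Lever:** the grip slipped off the collar once in each throw. After the second throw the lever stood about 0.04 rad short, so I pushed it home with closed fingers.

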